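Hang a temperature logger on the rack screw

ROBOT

A 7-joint arm with a two-finger parallel gripper is mounted at the origin on the work surface. World frame = base frame: x ahead of the robot, y to its left, z up, the work surface at z = 0. Lengths are in m, angles in rad, forces in N, time in s.
With the tool pointing down it reaches from about 0.425 to 0.925 m from the base axis. Payload 6.8 kg.
Tool frame: the origin (TCP) lies between the finger pads; the fingertips stand 11 mm ahead of it and the grasp point (between the pads) lies 8 mm behind it (robot.tips_ahead is the distance from the TCP to the fingertips, in m); z points along the fingers, y is the direction in which the jaws open and shut (so a half turn about z gives the same grasp; the last joint's range is limited). The gripper opens to 88 mm and grips with 3 to 60 N. Pads are 20 mm wide; open, the fingers measure 115 mm over their backs; the gripper's body (75 mm by 178 mm) begins 61 mm behind the grasp point.
Start: joints at [1.008, 0.477, 0.022, 1.555, -0.011, 1.109, -0.083], TCP at [0.297, -0.606, 0.234] pointing down, gripper open.
Joint ranges: [-2.96, 2.96], [-0.34, 2.1], [-1.41, 1.46], [0.24, 2.44], [-1.37, 4.51], [0.17, 1.92], [-2.96, 2.96]. Speed limits (rad/s): [2.39, 2.39, 3.14, 3.14, 3.14, 3.14, 3.14].

INTERFACE

Orientations are given as a 3x3 rotation matrix whose columns are the frame's x, y, z axes.
In Python, from workcell import robot gives the robot as it stands. The module is installed in compiled form; this text tells all that it offers.
- The arm moves only by the tool jog_arm, never from a script. Its argument "plan" is a list of rows, each a list of 3 entries, a list of its own where there are three numbers: the finger opening in cm, from 0 to 8.78, then the shift along the tool's x, y, z in cm, then the turn, a rotation vector about the tool's x, y, z in rad. In form: [[jaw, [x, y, z], [rx, ry, rz]], ...]. A call has 1 to 12 rows; each row is the pose to reach, as a shift and turn from the pose measured when the call began, along the tool's axes at that moment; what a row does not reach only later rows make up. A row lasts 1/8 s, in which the tool goes at most 62.5 mm and 10.7 degrees, less where a joint would pass 70% of its speed; a pose out of reach is approached as far as the arm can. A call with a gripper value outside its range is refused whole. The fingers move at their own pace and stop on an object; the grip force is fixed at half the most. Time passes only in rows, so rows that repeat a pose let the fingers close. It gives the time, the measured TCP pose, the force and the opening at its end, in the units of the state.
- robot.state(): the state, without advancing time (a new reading comes with each control period).
- robot.grab_frame(name): name is "side" or "top" or "wrist"; returns (picture, depth): 420x560x3 uint8, red, green, blue; 420x560 float32, m along the optical axis (not along the pixel's ray), 0 where there is no reading.
- robot.camera_model(name): a dict with "camera_matrix" (3x3 intrinsics, pixels), "dist_coeffs" ([k1, k2, p1, p2, k3] as OpenCV has them; the pictures are not rectified), "extrinsics" (4x4, takes a point from camera to world coordinates). Camera axes: x right, y down, z forward; pixel columns grow to the right and rows downward; lengths in m; the calibration is good to about 2 mm. A picture is of the moment at which its call begins: read the wrist's pose just before it. camera_model takes no time and is no camera call; for the wrist camera it gives the pose at the moment of the call.
- robot.finish_job(): hands the job in, once; it reports no verdict.
The state is a dict: "clock": time; "joints": joint angles; "joint_velocities": joint speeds; "tau": joint torques, N m; "position": TCP position; "eef_rot": TCP orientation; "force": force on the tool from outside, world axes, zero at the start; "wrist_torque": the same for the moment, N m; "gripper_width": finger opening in m.
Only numpy, scipy, OpenCV 4.12 (cv2) and the standard library are available. Lean on these libraries where they do the work, as an engineer would, in place of code of your own. Each camera call takes 0.05 s, during which the arm holds its last target. There are 200 camera calls.

TASK

The temperature logger with the green bands is charged: lift it out of the docking station and hang it by the keyhole in its back plate on the screw of the basket rack's upright. Feel for the screw head with light pressure, keeping the logger upright, until the round hole slips over it and the plate lies against the upright; then pull straight down until the spring catch snaps past the screw and the logger sits fully home, and let go. Never press or pull hard, and leave the red-banded logger, the carton and the screwdriver where they are.

Things in the scene. Friction and masses are not known exactly. Their poses are not given: they have to be found in the camera images.
- logger_mid (a point): Logger to hang (green bands), a white box standing in a dock bay: 34 mm deep (x), 52 wide (y), 72 high, 0.16-0.27 kg. Point on its middle axis, 58 mm over its underside; z up, display faces -x. A steel tab at its back rises to 116 mm over the underside. Grip it across its width near this point, the hand leaning 25-40 deg back to the display side, clear of tab and upright.
- entry (a point): Centre of the keyhole's round entry hole, 16.5 mm wide, on the back face of the logger's 3 mm steel plate (44 mm wide): 17 mm behind (+x) and 26 mm above logger_mid; same axes. Below it the logger's back is flat and closed, in the same plane, down to the underside.
- keyhole (a point): Seat of the keyhole: upper end of its slot, where the screw's shank ends up, on the plate's back face: 18 mm above the entry point, 17 mm behind and 44 mm above logger_mid; same axes. The entry hole narrows like a teardrop, over 8 mm, into the slot, 7.5 mm wide, which runs straight up to here.
- catch (a joint): Sprung brass tongue beside the slot of the green logger, in m, 0 at rest. The shank pushes it about 2.5 mm aside at the neck, 4 mm before the seat; it springs back to about 1 mm when the logger is home. Pulling down past it takes 3 to 8 N beyond the logger's weight; the weight alone is not enough. At the seat the pull rises steeply: stop by 15 N.
- rack: Low white steel basket rack, fixed. Origin on the bench under the middle of the front face of its slotted upright with the screw (40 mm wide, 215 tall, its highest part); -x points out of that face, z up, +y along the rack's front (360 mm to the other upright). The screw: 6 mm shank, round head 13 mm wide and 4 thick, underside 5 mm and front 9 mm off the face.
- slot (a point): Middle of the tall slotted hole in that upright's front face, 190 mm over the bench; axes as the rack. The screw is clamped in this slot on its centre line, up to 11 mm above or below this point: not measured. A plate pressed on its head stops 9 mm off the face; with the head in the round hole it goes on to the face. Press with no more than 25 N.
- dock: Grey docking station, fixed, 70 by 222 mm. Origin on the bench under its middle; z up, bays 56 mm to each side along y, displays to -x. Bay floors 10 mm, rims 24 mm above the bench; the loggers stand in them with 2 mm of play.
- spare_mid (a point): Same point of the other logger (red bands), of the same shape, in the other bay. To be left alone.
- carton: Loose brown carton 80 by 110 by 45 mm, origin under its middle. To be left alone.
- driver: Loose screwdriver lying on the bench along its x, yellow handle, about 200 mm long. To be left alone.

How it is judged:
On the way, in this order (a step that is already met when the one before it is completed fails the run):
1. the green-banded logger is lifted clear of the dock (height (world z) of logger_mid above 0.11 m), for 0.1 s.
2. the screw head is through the round hole, the plate within 5 mm of the upright, the catch not yet pushed (x of keyhole in the frame of rack between -0.005 and 0.003 m and y of keyhole in the frame of rack between -0.006 and 0.006 m and z of keyhole in the frame of slot between 0.003 and 0.034 m and value of joint catch below 0.0007 m), for 0.05 s.
3. pulled down: the shank has pushed the catch aside (x of keyhole in the frame of rack between -0.005 and 0.003 m and y of keyhole in the frame of rack between -0.006 and 0.006 m and value of joint catch above 0.0019 m).
At the end, for the whole second after the job is handed in: The green-banded logger hangs still on the screw, upright within 7 degrees, plate within 5 mm of the upright and centred on it within 6 mm, seat within 15 mm of the slot's middle height, catch snapped past the shank (it reads 0.5 to 2.2 mm) (x of keyhole in the frame of rack between -0.005 and 0.003 m and y of keyhole in the frame of rack between -0.006 and 0.006 m and z of keyhole in the frame of slot between -0.015 and 0.015 m and value of joint catch between 0.0005 and 0.0022 m and angle between logger_mid's own z axis and vertical below 0.12 rad and linear speed of logger below 0.02 m/s); the robot touches nothing.
It fails at once if before the catch is engaged, the logger is pressed on the screw or the rack with more than 25 N (contact force between logger and rack above 25 N and value of joint catch below 0.0005 m).
It fails at once if logger and rack or screw loaded with more than 40 N (contact force between logger and rack above 40 N).
It fails at once if the red-banded logger moved more than 15 mm (distance of spare_mid from where it was at the start of the episode above 0.015 m).
It fails at once if the carton moved more than 20 mm (distance of carton from where it was at the start of the episode above 0.02 m).
It fails at once if the screwdriver moved more than 20 mm (distance of driver from where it was at the start of the episode above 0.02 m).
It also fails if it takes over 61 s, if anything falls off the work surface, if the arm or the gripper's body presses on something with over 40 N, if the wrist force passes 120 N, or if a joint passes its speed limit or range.

## Working session

There is one attempt and no reset: what is moved stays moved. The work goes in short steps, Python scripts to look and compute and a tool call to move; the robot and the scene stay as the last step left them, time stands still between calls to the robot, and variables do not carry over. Pictures are saved under pics/ and viewed, about 8 in all and at most 12, crops included, and the job is handed in when it is done.

Besides the shell and the picture viewer there is one more tool, called after "Call:" as name(argument=value, ...) on one line, values as JSON. jog_arm: Moves the arm, as the interface text tells. Its arguments: {"type":"object","properties":{"plan":{"type":"array","items":{"type":"array"}}},"required":["plan"]}

```bash
mkdir -p pics; cat > h.py <<'E'
import numpy as np, cv2
from workcell import robot
def grab(n):
    m=robot.camera_model(n); p,d=robot.grab_frame(n); return p,d,m
def pts(d,m):
    K=np.array(m["camera_matrix"]);D=np.array(m["dist_coeffs"]);E=np.array(m["extrinsics"])
    h,w=d.shape; uv=np.stack(np.meshgrid(np.arange(w),np.arange(h)),-1).reshape(-1,1,2).astype(float)
    n=cv2.undistortPoints(uv,K,D).reshape(h,w,2)
    P=np.dstack([n[...,0]*d,n[...,1]*d,d]); return P@E[:3,:3].T+E[:3,3]
def save(p,n): cv2.imwrite(f"pics/{n}.png",cv2.cvtColor(p,cv2.COLOR_RGB2BGR))
def st():
    s=robot.state(); print(s["clock"],np.round(s["position"],4),"F",np.round(s["force"],2),"w",s["gripper_width"]); print(np.round(s["eef_rot"],4).tolist(),np.round(s["joints"],3)); return s
E
python3 - <<'E'
from h import *
st()
for n in("side","top"):
    p,d,m=grab(n); save(p,n+"0"); np.savez(n+"0.npz",p=p,d=d,K=m["camera_matrix"],D=m["dist_coeffs"],E=m["extrinsics"]); print(n,np.round(m["extrinsics"],3).tolist(),np.round(m["camera_matrix"]).tolist(),(d>0).mean())
E
```

```text
0.0 [ 0.2962 -0.6059  0.2327] F [-0.54  1.75 -0.09] w 0.08803215861432861
[[0.8983, 0.4393, -0.0009], [0.4393, -0.8983, 0.0016], [-0.0001, -0.0018, -1.0]] [ 1.008  0.478  0.022  1.556 -0.012  1.109 -0.083]
side [[-0.989, -0.11, 0.098, 0.478], [-0.147, 0.729, -0.669, 0.448], [0.002, -0.676, -0.737, 0.658], [0.0, 0.0, 0.0, 1.0]] [[415.0, 0.0, 275.0], [0.0, 415.0, 206.0], [0.0, 0.0, 1.0]] 0.9961352040816327
top [[0.019, -0.999, 0.046, 0.471], [-1.0, -0.019, 0.005, -0.018], [-0.004, -0.046, -0.999, 1.12], [0.0, 0.0, 0.0, 1.0]] [[519.0, 0.0, 282.0], [0.0, 519.0, 210.0], [0.0, 0.0, 1.0]] 0.9959183673469387
```

View pics/side0.png

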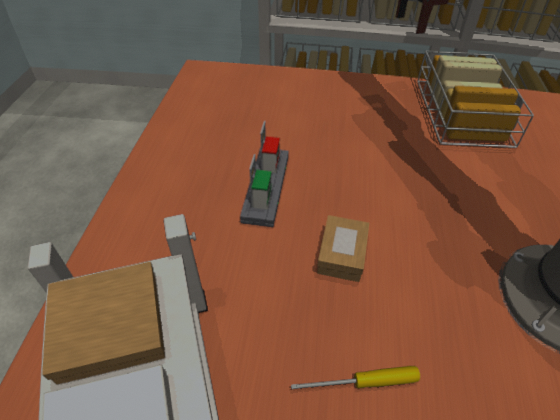

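View pics/top0.png

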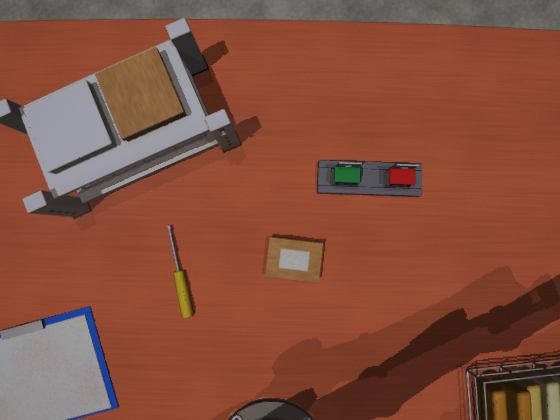

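The top view shows the green logger at (347,175), the red one at (402,176) and the carton at (294,258). The driver is at (178,275), and the screw's upright has its top at about (218,122). The side view shows the screw at about (193,236) on that upright.

```bash
python3 - <<'E'
from h import *
def L(n):
    z=np.load(n+"0.npz"); m=dict(camera_matrix=z["K"],dist_coeffs=z["D"],extrinsics=z["E"]); return z["p"],z["d"],m
def ray(m,uv,z):
    n=cv2.undistortPoints(np.float64(uv).reshape(-1,1,2),m["camera_matrix"],m["dist_coeffs"]).reshape(-1,2)
    r=np.c_[n,np.ones(len(n))]@m["extrinsics"][:3,:3].T; o=m["extrinsics"][:3,3]; return o+r*((z-o[2])/r[:,2])[:,None]
def rect(P): 
    c,s,a=cv2.minAreaRect((P[:,:2]*1000).astype(np.float32)); return np.round(c,1),np.round(s,1),round(a,1)
for n in("top","side"):
    p,d,m=L(n); P=pts(d,m); hsv=cv2.cvtColor(p,cv2.COLOR_RGB2HSV)
    ok=(P[...,2]<.3)
    for nm,lo,hi in(("green",50,80),("red",0,4)):
        k=(hsv[...,0]>=lo)&(hsv[...,0]<=hi)&(hsv[...,1]>180)&ok&(P[...,2]>.06)&(P[...,0]>.45)
        if k.sum()<10: continue
        q=P[k]; q=q[q[:,2]>np.percentile(q[:,2],90)-.006]
        print(n,nm,k.sum(),np.median(q,0).round(4),rect(q))
        if n=="top":
            uv=np.argwhere(k)[:,::-1]; print("  ray",rect(ray(m,uv,.082)))
    # tabs
    k=(P[...,2]>.095)&(P[...,2]<.13)&(P[...,0]>.45)&(P[...,0]<.65)&(P[...,1]>-.3)&(P[...,1]<-.05)
    for a,b in((-.3,-.2),(-.2,-.05)):
        q=P[k&(P[...,1]>a)&(P[...,1]<b)]
        if len(q)>5: print(n,"tab",len(q),q.mean(0).round(4),rect(q))
    k=(P[...,2]>.016)&(P[...,2]<.03)&(P[...,0]>.45)&(P[...,0]<.65)&(P[...,1]>-.35)&(P[...,1]<.0); print(n,"dock",rect(P[k]),np.median(P[k],0).round(4))
    k=(P[...,2]>.205)&(P[...,2]<.225)&(P[...,0]>.3)
    nl,lab,stt,c=cv2.connectedComponentsWithStats(k.astype(np.uint8))
    for i in range(1,nl):
        if stt[i,4]>30: print(n,"post",c[i].round(),stt[i,4],P[lab==i].mean(0).round(4),rect(P[lab==i]))
    if n=="side": print(P[228:246,186:200:1,:][8].round(3).tolist())
p,d,m=L("side"); c=p[190:330,130:240]; save(cv2.resize(c,None,fx=4.2,fy=4.2,interpolation=cv2.INTER_CUBIC),"screw0")
E
```

```text
top green 11 [ 0.6044 -0.136   0.0823] (array([ 593.3, -138.6]), array([39. , 17.4]), 22.9)
  ray (array([ 593.3, -138.5]), array([39.1, 17.7]), 22.5)
top red 400 [ 0.5926 -0.2531  0.0821] (array([ 592.3, -253.1]), array([51.2, 31.8]), 89.1)
  ray (array([ 592.5, -252.2]), array([32.4, 50.9]), 0.2)
top tab 85 [ 0.6094 -0.2521  0.1169] (array([ 609.9, -254. ]), array([42.8,  3.4]), 89.5)
top tab 86 [ 0.6104 -0.1404  0.1172] (array([ 610.9, -141.8]), array([44.,  4.]), 89.5)
top dock (array([ 543.5, -197.4]), array([176.8, 222.8]), 0.4) [ 0.5857 -0.1959  0.0235]
top post [178.  29.] 385 [0.8377 0.1815 0.2141] (array([839. , 182.5]), array([31. , 40.8]), 24.6)
top post [139.  93.] 4854 [0.7197 0.2481 0.2109] (array([720.9, 248.9]), array([136.4, 123.5]), 24.8)
top post [ 67. 126.] 4880 [0.6585 0.3783 0.21  ] (array([659.5, 379.6]), array([131.7, 131.8]), 24.6)
top post [  5. 108.] 190 [0.6901 0.4972 0.2137] (array([690.8, 496.6]), array([34. , 22.1]), 1.6)
top post [217. 120.] 369 [0.6703 0.1043 0.2143] (array([671. , 104.7]), array([29.7, 38.4]), 25.0)
top post [ 35. 201.] 402 [0.5206 
[... 546 characters left out ...]
 565 [0.6682 0.1075 0.2142] (array([669.8, 104.1]), array([31. , 41.1]), 24.8)
side post [ 41. 257.] 653 [0.8348 0.1838 0.2136] (array([837.2, 181.6]), array([30.9, 41.5]), 24.4)
side post [100. 319.] 10180 [0.7174 0.2531 0.2112] (array([719.9, 247.5]), array([133.3, 124.4]), 24.6)
side post [112. 398.] 5117 [0.6676 0.3393 0.2103] (array([673.7, 346.9]), array([131.5,  60.5]), 23.2)
[[0.651, 0.116, 0.209], [0.65, 0.116, 0.21], [0.65, 0.113, 0.206], [0.654, 0.102, 0.192], [0.654, 0.098, 0.186], [0.653, 0.097, 0.185], [0.652, 0.096, 0.185], [0.65, 0.098, 0.188], [0.649, 0.097, 0.186], [0.647, 0.097, 0.186], [0.712, -0.042, 0.0], [0.71, -0.043, -0.0], [0.708, -0.043, 0.0], [0.706, -0.044, 0.0]]
```

View pics/screw0.png

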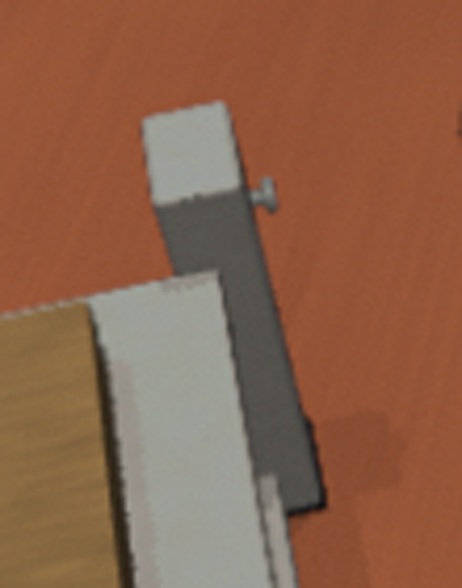

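The measured sizes match the given ones. The logger's mid point is about (0.595, -0.1415), with yaw about 0. The screw's upright has its face centre at about (0.657, 0.098), yaw 24.6°, and the two posts are 359.6 mm apart. The screw is at z≈0.187.

```bash
cat >> h.py <<'E'
def Rt(yaw,lean):
    c,s=np.cos(np.radians(yaw)),np.sin(np.radians(yaw)); Z=np.array([[c,-s,0],[s,c,0],[0,0,1]])
    l=np.radians(lean); return Z@np.array([[np.cos(l),0,np.sin(l)],[0,-1,0],[np.sin(l),0,-np.cos(l)]])
def rows(*W):
    s=st(); R0=np.array(s["eef_rot"]); p0=np.array(s["position"])
    for p,R in W:
        print("shift cm",np.round(R0.T@(np.array(p)-p0)*100,2).tolist(),"rot",np.round(cv2.Rodrigues(R0.T@R)[0].ravel(),3).tolist())
E
python3 - <<'E'
from h import *
R=Rt(0,32); g=np.array([.595,-.1415,.068])+.008*R[:,2]
rows((g-.16*R[:,2],R),(g-.10*R[:,2],R),(g,R))
E
```

```text
0.1 [ 0.2963 -0.6059  0.2328] F [-0.29  0.07 -0.6 ] w 0.08791771956544944
[[0.8983, 0.4393, -0.0008], [0.4393, -0.8983, 0.0014], [-0.0001, -0.0016, -1.0]] [ 1.008  0.478  0.022  1.556 -0.012  1.109 -0.083]
shift cm [40.0, -32.13, 3.64] rot [-0.129, 0.549, 0.442]
shift cm [42.86, -30.73, 8.72] rot [-0.129, 0.549, 0.442]
shift cm [47.62, -28.39, 17.2] rot [-0.129, 0.549, 0.442]
```

Call:
jog_arm(plan=[[8.78,[20,-16,0],[-0.06,0.27,0.22]],[8.78,[20,-16,0],[-0.06,0.27,0.22]],[8.78,[20,-16,0],[-0.06,0.27,0.22]],[8.78,[20,-16,0],[-0.06,0.27,0.22]],[8.78,[40,-32.1,3.6],[-0.129,0.549,0.442]],[8.78,[40,-32.1,3.6],[-0.129,0.549,0.442]],[8.78,[40,-32.1,3.6],[-0.129,0.549,0.442]],[8.78,[40,-32.1,3.6],[-0.129,0.549,0.442]],[8.78,[40,-32.1,3.6],[-0.129,0.549,0.442]],[8.78,[40,-32.1,3.6],[-0.129,0.549,0.442]],[8.78,[40,-32.1,3.6],[-0.129,0.549,0.442]]])

```text
clock: 1.48
position: [0.5141, -0.1427, 0.1972]
eef_rot: [[0.848, -0.001, 0.53], [-0.0, -1.0, -0.001], [0.53, 0.001, -0.848]]
force: [0.2, 0.8, -0.2]
gripper_width: 0.088
```

```bash
python3 - <<'E'
from h import *
R=Rt(0,32); g=np.array([.595,-.1415,.068])+.008*R[:,2]
p,d,m=grab("wrist"); save(p,"w1")
P=pts(d,m); 
def rect(P): 
    c,s,a=cv2.minAreaRect((P[:,:2]*1000).astype(np.float32)); return np.round(c,1),np.round(s,1),round(a,1)
hsv=cv2.cvtColor(p,cv2.COLOR_RGB2HSV)
k=(hsv[...,0]>45)&(hsv[...,0]<85)&(hsv[...,1]>150)&(abs(P[...,2]-.082)<.006); print("green",k.sum(),rect(P[k]) if k.any() else 0, np.median(P[k],0).round(4))
k=(P[...,2]>.095)&(P[...,2]<.13)&(P[...,0]>.58)&(P[...,1]>-.2)&(P[...,1]<-.05); print("tab",k.sum(),rect(P[k]),P[k].max(0).round(4),P[k].min(0).round(4))
rows((g-.06*R[:,2],R),(g,R))
E
```

```text
green 69 (array([ 587.4, -151.2]), array([21. , 29.6]), 7.4) [ 0.5836 -0.1567  0.0835]
tab 850 (array([ 610.6, -142.4]), array([44. ,  4.4]), 89.8) [ 0.6128 -0.1204  0.1288] [ 0.6084 -0.1643  0.0951]
1.525 [ 0.5141 -0.1432  0.1972] F [-0.69 -0.13  0.78] w 0.08796000913770813
[[0.8482, -0.0019, 0.5297], [-0.0012, -1.0, -0.0016], [0.5297, 0.0008, -0.8482]] [ 0.494  0.111 -0.281  2.304 -0.435  0.202 -0.946]
shift cm [0.02, -0.19, 10.05] rot [0.002, 0.0, -0.001]
shift cm [0.02, -0.2, 16.05] rot [0.002, 0.0, -0.001]
```

View pics/w1.png

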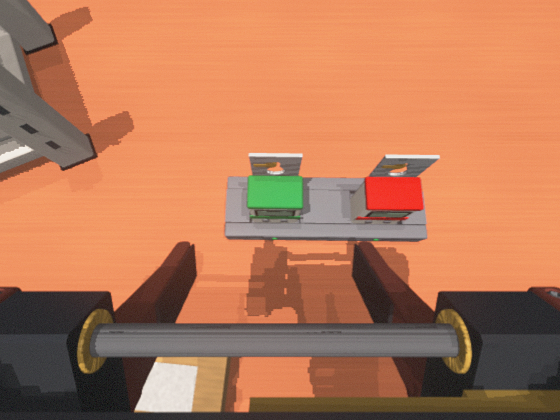

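The green logger is centred ahead, between the fingers at (275,190), and the tab agrees to within 1 mm. Descending along the tool axis.

Call:
jog_arm(plan=[[8.78,[0,-0.12,4],[0,0,0]],[8.78,[0,-0.12,8],[0,0,0]],[8.78,[0,-0.12,11],[0,0,0]],[8.78,[0,-0.12,13.5],[0,0,0]],[8.78,[0,-0.12,15.2],[0,0,0]],[8.78,[0,-0.12,16],[0,0,0]],[8.78,[0,-0.12,16],[0,0,0]]])

```text
clock: 2.4
position: [0.6092, -0.1514, 0.0883]
eef_rot: [[0.874, 0.004, 0.487], [-0.004, -1.0, 0.016], [0.487, -0.016, -0.874]]
force: [-0.3, -1.1, -0.2]
gripper_width: 0.0878
```

```bash
python3 - <<'E'
from h import *
R=Rt(0,32); g=np.array([.595,-.142,.068])+.008*R[:,2]
rows((g,R),(g+[0,0,.04],R))
E
```

```text
2.4 [ 0.6092 -0.1514  0.0883] F [-0.35 -1.15 -0.24] w 0.08784324608261738
[[0.8737, 0.0044, 0.4865], [-0.0039, -0.9999, 0.0161], [0.4865, -0.016, -0.8735]] [ 0.101  0.443  0.125  2.168 -1.367  0.17  -0.049]
shift cm [-2.19, -0.9, 1.9] rot [-0.016, 0.05, -0.004]
shift cm [-0.25, -0.97, -1.59] rot [-0.016, 0.05, -0.004]
```

The arm stopped short: joints 5 and 6 reached their limits (j5=-1.37, j6=0.17) before any contact. It needs the posture on the other side, with j5 positive. I'll back out and fit a small kinematic model so I can plan that.

Call:
jog_arm(plan=[[8.78,[0,0,-4],[0,0,0]],[8.78,[0,0,-9],[0,0,0]],[8.78,[0,0,-14],[0,0,0]],[8.78,[0,0,-16],[0,0,0]],[8.78,[0,0,-16],[0,0,0]]])

```text
clock: 3.02
position: [0.5311, -0.1537, 0.23]
eef_rot: [[0.871, 0.004, 0.491], [-0.006, -1.0, 0.019], [0.491, -0.019, -0.871]]
force: [-0.2, 0.9, -0.0]
gripper_width: 0.088
```

```bash
cat > kin.py <<'E'
import numpy as np
from scipy.spatial.transform import Rotation as Ro
def FK(q,s,v):
    # v: yaw0,h,a1,L1,ae,L2,aw,L3,yawt
    q=np.array(q)*s; R=Ro.from_euler('z',v[0]); p=np.array([0,0,v[1]])
    R=R*Ro.from_euler('z',q[0]); p=p+R.apply([v[2],0,0]); R=R*Ro.from_euler('y',q[1])
    R=R*Ro.from_euler('z',q[2]); p=p+R.apply([v[4],0,v[3]])
    R=R*Ro.from_euler('y',q[3]); p=p+R.apply([-v[4],0,0]); R=R*Ro.from_euler('z',q[4]); p=p+R.apply([0,0,v[5]])
    R=R*Ro.from_euler('y',q[5]); p=p+R.apply([v[6],0,0]); R=R*Ro.from_euler('z',q[6]+v[8]); p=p+R.apply([0,0,v[7]])
    return p,R.as_matrix()
E
python3 - <<'E'
from h import *; from kin import *
import itertools,json
from scipy.optimize import least_squares
s=st()
D=[([1.008,.478,.022,1.556,-.012,1.109,-.083],[.2963,-.6059,.2328],[[0.8983,0.4393,-0.0008],[0.4393,-0.8983,0.0014],[-0.0001,-0.0016,-1.0]]),
([0.494,0.111,-0.281,2.304,-0.435,0.202,-0.946],[.5141,-.1432,.1972],[[0.8482,-0.0019,0.5297],[-0.0012,-1.0,-0.0016],[0.5297,0.0008,-0.8482]]),
([0.101,0.443,0.125,2.168,-1.367,0.17,-0.049],[.6092,-.1514,.0883],[[0.8737,0.0044,0.4865],[-0.0039,-0.9999,0.0161],[0.4865,-0.016,-0.8735]]),
(list(s["joints"]),list(s["position"]),np.array(s["eef_rot"]).tolist())]
json.dump(D,open("D.json","w"))
best=[]
for c in itertools.product([1,-1],repeat=4):
  for y0 in(0,1.57,3.14,-1.57):
    sg=np.array([c[0],1,c[1],1,c[2],1,c[3]])
    def f(v):
        o=[]
        for q,p,R in D:
            P,M=FK(q,sg,v); o+=list((P-p))+list(.3*(M-np.array(R)).ravel())
        return np.array(o)
    r=least_squares(f,[y0,.35,0,.4,0,.4,0,.2,0]); best.append((r.cost,sg.tolist(),r.x.round(4).tolist()))
best.sort(key=lambda b:b[0])
for b in best[:3]: print(b)
json.dump(best[0],open("k.json","w"))
E
```

```text
3.025 [ 0.5311 -0.1537  0.23  ] F [-0.22  0.9  -0.02] w 0.08796199218221913
[[0.8714, 0.0039, 0.4905], [-0.0059, -0.9998, 0.0186], [0.4905, -0.0191, -0.8712]] [-0.442  0.078  0.744  2.247 -0.564  0.401 -0.81 ]
(np.float64(0.0007318595728228035), [-1, 1, -1, 1, -1, 1, -1], [-0.0797, 0.2358, 0.0065, 0.4981, 0.031, 0.4408, -0.0051, 0.2614, 1.4991])
(np.float64(0.0007318595728228059), [-1, 1, -1, 1, -1, 1, -1], [-0.0797, 0.2358, 0.0065, 0.4981, 0.031, 0.4408, -0.0051, 0.2614, 1.4991])
(np.float64(0.0007318595728249979), [-1, 1, -1, 1, -1, 1, -1], [-0.0797, 0.2358, 0.0065, 0.4981, 0.031, 0.4408, -0.0051, 0.2614, 1.4991])
```

```bash
cat >> kin.py <<'E'
import json
from scipy.optimize import least_squares
_b=json.load(open("k.json")); S=np.array(_b[1]); V=np.array(_b[2])
LO=np.array([-2.96,-.34,-1.41,.24,-1.37,.17,-2.96]); HI=np.array([2.96,2.1,1.46,2.44,4.51,1.92,2.96])
def ik(p,R,q0,reg=1e-3):
    q0=np.clip(q0,LO+.02,HI-.02)
    def f(q):
        P,M=FK(q,S,V); return np.r_[(P-p)*3,(Ro.from_matrix(M.T@R).as_rotvec()),reg*(q-q0)]
    r=least_squares(f,q0,bounds=(LO+.01,HI-.01)); return r.x,np.linalg.norm(r.fun[:6])
E
python3 - <<'E'
from h import *; from kin import *
rng=np.random.default_rng(0)
m=np.array([.595,-.142,.068]); k=np.array([.657,.098,.19]); u=np.array([np.cos(.43),np.sin(.43),0])
for name,mid,yaw in(("dock",m,0),("dock+z",m+[0,0,.1],0),("rack",k-.017*u-[0,0,.044],24.65),("rackpre",k-.06*u-[0,0,.02],24.65)):
  for lean in(26,32):
   for fl in(0,1):
    R=Rt(yaw,lean); 
    if fl: R=R@np.diag([-1,-1,1])
    sols=[]
    for i in range(25):
        q,e=ik(mid+.008*R[:,2],R,LO+(HI-LO)*rng.random(7))
        if e<.004: sols.append((min(np.minimum(q-LO,HI-q)[[1,2,3,4,5,6]]),q.round(2).tolist()))
    sols.sort(reverse=True); print(name,lean,fl,len(sols)); [print("   %.2f"%a,b) for a,b in sols[:3]]
E
```

```text
dock 26 0 16
   0.01 [0.11, 0.47, 0.11, 2.16, -1.19, 0.18, -0.22]
   0.01 [1.17, 1.12, -1.4, 2.15, 1.68, 0.91, -2.66]
   0.01 [0.11, 0.47, 0.11, 2.16, -1.19, 0.18, -0.22]
dock 26 1 13
   0.23 [0.95, 0.7, -0.94, 2.15, 1.46, 0.4, 0.49]
   0.16 [1.12, 0.94, -1.25, 2.15, 1.61, 0.71, 0.47]
   0.02 [1.17, 1.1, -1.39, 2.15, 1.67, 0.89, 0.48]
dock 32 0 13
   0.07 [0.06, 0.48, 0.18, 2.21, 4.35, 0.24, 0.51]
   0.05 [1.19, 1.09, -1.36, 2.21, 1.84, 0.81, -2.79]
   0.05 [-0.54, 0.7, 0.95, 2.21, 4.46, 0.67, 0.21]
dock 32 1 13
   0.23 [1.02, 0.75, -1.02, 2.21, 1.84, 0.42, 0.17]
   0.14 [0.93, 0.67, -0.89, 2.21, 1.88, 0.31, 0.08]
   0.08 [0.87, 0.63, -0.8, 2.21, 1.92, 0.25, 0.01]
dock+z 26 0 6
   0.25 [-0.57, 0.46, 0.95, 2.1, -1.12, 0.58, -0.4]
   0.18 [0.01, 0.31, 0.23, 2.11, -0.6, 0.35, -0.82]
   0.17 [0.87, 0.41, -0.8, 2.11, 0.56, 0.34, -1.89]
dock+z 26 1 13
   0.30 [1.08, 0.55, -1.11, 2.1, 0.97, 0.48, 0.91]
   0.24 [1.11, 0.59, -1.17, 2.1, 1.03, 0.51, 0.86]
   0.19 [0.92, 0.43, -0.88, 2.11, 0.66, 0.36, 1.17]
dock+z 32 0 13
   0.14 [1.2, 0.66, -1.27, 2.16, 1.35, 0.5, -2.55]
   0.12 [-0.09, 0.3, 0
[... 922 characters left out ...]
6, 0.92]
rackpre 26 0 12
   0.33 [-0.74, 0.37, 0.72, 2.11, -0.98, 0.51, -0.42]
   0.26 [-0.53, 0.32, 0.46, 2.11, -0.82, 0.43, -0.55]
   0.23 [-0.4, 0.31, 0.31, 2.11, -0.72, 0.4, -0.63]
rackpre 26 1 14
   0.28 [0.74, 0.54, -1.11, 2.11, 0.87, 0.45, 1.08]
   0.21 [0.66, 0.47, -0.98, 2.11, 0.68, 0.38, 1.24]
   0.19 [0.61, 0.43, -0.91, 2.11, 0.58, 0.36, 1.33]
rackpre 32 0 13
   0.14 [-0.64, 0.33, 0.61, 2.17, -1.23, 0.42, -0.16]
   0.12 [-0.24, 0.28, 0.13, 2.17, -1.0, 0.29, -0.34]
   0.11 [-0.7, 0.35, 0.69, 2.17, -1.26, 0.45, -0.13]
rackpre 32 1 15
   0.17 [0.8, 0.54, -1.14, 2.17, 1.1, 0.34, 0.87]
   0.14 [0.77, 0.52, -1.1, 2.17, 1.05, 0.31, 0.91]
   0.14 [0.77, 0.52, -1.1, 2.17, 1.05, 0.31, 0.91]
```

```bash
cat >> kin.py <<'E'
def jac(q):
    J=np.zeros((6,7)); p0,R0=FK(q,S,V)
    for i in range(7):
        d=np.array(q,float); d[i]+=1e-5; p,R=FK(d,S,V); J[:3,i]=(p-p0)/1e-5; J[3:,i]=Ro.from_matrix(R@R0.T).as_rotvec()/1e-5
    return J,p0,R0
def track(q,p1,R1,lam=.02,w=.3,k0=0,n=None):
    q=np.array(q,float); mid=(LO+HI)/2
    W=np.diag([1,1,1,w,w,w])
    for it in range(400):
        J,p,R=jac(q); e=np.r_[p1-p,Ro.from_matrix(R1@R.T).as_rotvec()]
        if np.linalg.norm(e)<1e-3: break
        e[:3]*=min(1,.008/max(1e-9,np.linalg.norm(e[:3]))); e[3:]*=min(1,.025/max(1e-9,np.linalg.norm(e[3:])))
        A=W@J; Ji=A.T@np.linalg.inv(A@A.T+lam**2*np.eye(6)); dq=Ji@(W@e)
        dq+=(np.eye(7)-Ji@A)@(k0*(mid-q))
        q=np.clip(q+dq,LO,HI)
    return q,np.linalg.norm(e)
E
python3 - <<'E'
from h import *; from kin import *
D=json.load(open("D.json"))
np.set_printoptions(precision=2,suppress=True)
for k0 in(0,.01,.03):
  for i in range(3):
    p,R=np.array(D[i+1][1]),np.array(D[i+1][2]); q,e=track(D[i][0],p,R,k0=k0)
    print(k0,"sim",q,round(e,3),"real",np.array(D[i+1][0]))
E
```

```text
0 sim [ 0.62  0.1  -0.36  2.33 -0.65  0.24 -0.7 ] 0.0 real [ 0.49  0.11 -0.28  2.3  -0.43  0.2  -0.95]
0 sim [ 0.27  0.44 -0.05  2.15 -1.09  0.17 -0.29] 0.014 real [ 0.1   0.44  0.12  2.17 -1.37  0.17 -0.05]
0 sim [-0.17  0.1   0.49  2.22 -0.63  0.44 -0.73] 0.0 real [-0.44  0.08  0.74  2.25 -0.56  0.4  -0.81]
0.01 sim [ 0.51  0.1  -0.25  2.33 -0.69  0.24 -0.66] 0.0 real [ 0.49  0.11 -0.28  2.3  -0.43  0.2  -0.95]
0.01 sim [ 0.55  0.47 -0.38  2.12 -0.    0.17 -1.32] 0.026 real [ 0.1   0.44  0.12  2.17 -1.37  0.17 -0.05]
0.01 sim [-0.07  0.1   0.38  2.22 -0.61  0.43 -0.76] 0.0 real [-0.44  0.08  0.74  2.25 -0.56  0.4  -0.81]
0.03 sim [ 0.38  0.1  -0.12  2.33 -0.74  0.25 -0.61] 0.0 real [ 0.49  0.11 -0.28  2.3  -0.43  0.2  -0.95]
0.03 sim [ 0.55  0.47 -0.39  2.12  0.03  0.17 -1.34] 0.026 real [ 0.1   0.44  0.12  2.17 -1.37  0.17 -0.05]
0.03 sim [ 0.09  0.09  0.22  2.22 -0.57  0.42 -0.79] 0.0 real [-0.44  0.08  0.74  2.25 -0.56  0.4  -0.81]
```

```bash
cat > srch.py <<'E'
from h import *; from kin import *
np.set_printoptions(precision=2,suppress=True)
rng=np.random.default_rng(1)
F=np.diag([-1,-1,1]); lean=28
Rd=Rt(0,lean)@F; Rr=Rt(24.65,lean)@F
m=np.array([.595,-.142,.068]); g=m+.008*Rd[:,2]
u=np.array([np.cos(.43),np.sin(.43),0]); k=np.array([.657,.098,.19])
fin=[(g-.1*Rd[:,2],Rd),(g,Rd),(g+[0,0,.14],Rd),(k-.09*u-[0,0,.02]+.008*Rr[:,2],Rr),(k-.017*u-[0,0,.03]+.008*Rr[:,2],Rr),(k-.017*u-[0,0,.046]+.008*Rr[:,2],Rr)]
def marg(q): return np.minimum(q-LO,HI-q).min()
E
cat > s1.py <<'E'
from srch import *
import time
q0=np.array(robot.state()["joints"]); qg=np.array([1.08,.5,-1.1,2.1,1.0,.5,.9]); t=time.time(); res=[]
while time.time()-t<240:
    via=[q0+(qg-q0)*a+rng.normal(0,.25,7)*(a<.95) for a in sorted(rng.random(rng.integers(1,4)))]
    via=[np.clip(v,LO+.1,HI-.1) for v in via]; q=q0; mm=9; W=[]; ok=True
    for v in via:
        p,R=FK(v,S,V); p[2]=max(p[2],.22)
        if not(.35<np.hypot(*p[:2])<.8): ok=False;break
        q,e=track(q,p,R); W.append((p.round(3).tolist(),R.round(4).tolist()))
        if e>.005: ok=False;break
        mm=min(mm,marg(q))
    if not ok: continue
    for p,R in fin:
        q,e=track(q,p,R)
        if e>.005: ok=False;break
        mm=min(mm,marg(q))
        if mm<.05: ok=False;break
    if ok: res.append((mm,W,q.tolist()))
res.sort(key=lambda r:-r[0]); print(len(res)); json.dump(res[:5],open("res.json","w"))
for r in res[:4]: print(r[0],np.array(r[2])); [print("   ",np.array(w[0]),np.array(w[1])[:,2],np.array(w[1])[:,1]) for w in r[1]]
E
OMP_NUM_THREADS=1 python3 s1.py
```

```text
0
```

```bash
cat > s2.py <<'E'
from srch import *
q0=np.array(robot.state()["joints"])
def Rs(spin,az,tilt): # base down frame spun by spin about world z, then tilted toward azimuth az
    ax=np.array([-np.sin(az),np.cos(az),0]); return Ro.from_rotvec(-ax*tilt).as_matrix()@Ro.from_euler('z',spin).as_matrix()@np.diag([1,-1,-1])
assert np.allclose(Rs(0,0,.5),Rt(0,np.degrees(.5)))
print("track from q0",q0)
P=np.array([.5,-.2,.28])
for sgn in(1,-1):
  q=q0
  for a,sp in((0,0),(0,1),(0,2),(0,3.1416)):
    for t in ([0.] if sp<3 else [0]): q,e=track(q,P,Rs(sp*sgn,0,t))
    print(sgn,sp,q,round(e,3))
  for az in(-1.57,1.57):
    qq=q
    for t,a in((.4,az),(.5,az*.75),(.5,az*.5),(.49,az*.25),(.49,0)):
      qq,e=track(qq,P,Rs(3.1416*sgn,a,t)); print("   ",az,a,t,qq,round(e,3))
    for p,R in fin:
      qq,e=track(qq,p,R); print("      F",qq,round(e,3))
E
OMP_NUM_THREADS=1 python3 s2.py
```

```text
track from q0 [-0.44  0.08  0.74  2.25 -0.56  0.4  -0.81]
1 0 [-0.41  0.26  0.85  1.87 -0.22  1.11 -1.04] 0.0
1 1 [-0.27  0.23  0.67  1.87 -0.16  1.1  -0.1 ] 0.0
1 2 [-0.14  0.21  0.52  1.87 -0.12  1.09  0.86] 0.0
1 3.1416 [-0.01  0.2   0.36  1.87 -0.08  1.09  1.96] 0.0
    -1.57 -1.57 0.4 [-0.22  0.16  0.38  1.97  0.4   0.97  1.51] 0.0
    -1.57 -1.1775 0.5 [-0.26  0.08  0.39  2.09  0.56  0.76  1.34] 0.0
    -1.57 -0.785 0.5 [-0.22  0.01  0.41  2.17  0.44  0.56  1.45] 0.001
    -1.57 -0.3925 0.49 [-0.16 -0.01  0.46  2.19  0.02  0.47  1.86] 0.0
    -1.57 0 0.49 [-0.1   0.01  0.51  2.16 -0.44  0.57  2.31] 0.0
      F [-0.04  0.26  0.31  2.25 -0.91  0.29  2.65] 0.0
      F [ 0.32  0.48 -0.11  2.17 -1.21  0.17  2.96] 0.026
      F [-0.16  0.26  0.43  2.1  -0.66  0.41  2.36] 0.001
      F [-0.26  0.25  0.17  2.2  -0.78  0.33  2.61] 0.001
      F [-0.33  0.37  0.2   2.04 -0.74  0.35  2.5 ] 0.0
      F [-0.3   0.39  0.16  2.05 -0.78  0.32  2.55] 0.0
    1.57 1.57 0.4 [ 0.19  0.3   0.34  1.78 -0.44  1.34  2.26] 0.0
    1.57 1.1775 0.5 [ 0.25  0.25  0.33  1.88 -0.6   1.24  2.42] 0.0
    1.57
[... 1447 characters left out ...]
6] 0.025
    1.57 1.57 0.4 [-0.4   0.85  1.46  1.71 -0.94  1.92 -2.96] 0.025
    1.57 1.1775 0.5 [-0.37  0.82  1.46  1.8  -1.08  1.92 -2.96] 0.025
    1.57 0.785 0.5 [-0.46  0.68  1.46  1.92 -1.11  1.67 -2.96] 0.025
    1.57 0.3925 0.49 [-0.6   0.51  1.46  2.02 -1.07  1.35 -2.96] 0.026
    1.57 0 0.49 [-0.76  0.34  1.46  2.09 -0.96  1.02 -2.96] 0.026
      F [-0.83  0.79  1.44  2.18 -1.37  0.99 -2.96] 0.025
      F [-0.37  0.59  0.71  2.13 -1.37  0.49 -2.96] 0.025
      F [-0.78  0.78  1.46  2.05 -1.37  1.12 -2.96] 0.025
      F [-1.16  0.8   1.46  2.14 -1.37  1.06 -2.96] 0.025
      F [-1.1   0.9   1.39  1.96 -1.37  1.09 -2.96] 0.025
      F [-1.07  0.87  1.32  1.98 -1.37  1.02 -2.96] 0.025
```

```bash
nproc; cat >> kin.py <<'E'
from math import sin,cos
def _rz(a): c,s=cos(a),sin(a); return np.array([[c,-s,0],[s,c,0],[0,0,1.]])
def _ry(a): c,s=cos(a),sin(a); return np.array([[c,0,s],[0,1,0],[-s,0,c]])
def jac(q):
    a=q*S; R=_rz(V[0]); p=np.array([0,0,V[1]]); ax=[];o=[]
    off=[[V[2],0,0],[0,0,0],[V[4],0,V[3]],[-V[4],0,0],[0,0,V[5]],[V[6],0,0],[0,0,V[7]]]
    for i in range(7):
        k=2 if i%2==0 else 1; ax.append(R[:,k]*S[i]); o.append(p)
        R=R@(_rz(a[i]+(V[8] if i==6 else 0)) if k==2 else _ry(a[i])); p=p+R@np.array(off[i])
    ax=np.array(ax);o=np.array(o); return np.vstack([np.cross(ax,p-o).T,ax.T]),p,R
E
cat > s3.py <<'E'
from srch import *
import time,sys
from multiprocessing import Pool
def Rs(spin,az,tilt):
    ax=np.array([-np.sin(az),np.cos(az),0]); return Ro.from_rotvec(-ax*tilt).as_matrix()@_rz(spin)@np.diag([1,-1,-1])
from kin import _rz
P0=np.array([.5,-.2,.28]); 
q0=np.array(robot.state()["joints"])
def run(seed):
    rng=np.random.default_rng(seed); t=time.time(); best=[]
    base=[]; q=q0
    while time.time()-t<150:
        n=rng.integers(1,6); W=[]; q=q0; mm=9; ok=True; sp=0
        for i in range(n):
            sp=np.clip(sp+rng.uniform(-2,2.2),-1,4); w=(np.round(np.array([rng.uniform(.35,.65),rng.uniform(-.45,.1),rng.uniform(.24,.45)]),2).tolist(),round(float(sp),2),round(float(rng.uniform(-2.5,2.5)),2),round(float(rng.uniform(0,.9)),2)); W.append(w)
        while sp<3.14-1.6: sp+=1.2; W.append((P0.tolist(),round(float(sp),2),0.,.2))
        for w in W:
            q,e=track(q,np.array(w[0]),Rs(*w[1:]))
            if e>.01 or marg(q)<.03: ok=False;break
        if not ok: continue
        Q=[]
        for p,R in fin:
            q,e=track(q,p,R); 
            if e>.005: ok=False;break
            mm=min(mm,marg(q)); Q.append(q.round(2).tolist())
        if ok: best.append((mm,len(W),W,Q))
    return best
if __name__=="__main__":
    import os; n=os.cpu_count()
    with Pool(n) as p: B=sum(p.map(run,range(n)),[])
    B.sort(key=lambda b:-b[0]); print(len(B)); json.dump(B[:8],open("B.json","w"))
    for b in B[:3]: print(b[0]); [print("   ",w) for w in b[2]]; [print("      ",x) for x in b[3]]
E
OMP_NUM_THREADS=1 python3 s3.py
```

```text
4
4
0.0
    ([0.52, -0.12, 0.27], 1.7, -0.94, 0.65)
       [0.87, 0.32, -0.74, 2.25, 0.4, 0.19, 1.42]
       [0.74, 0.56, -0.64, 2.18, 1.46, 0.17, 0.41]
       [1.17, 0.51, -1.21, 2.09, 0.88, 0.49, 0.98]
       [0.87, 0.54, -1.21, 2.19, 0.99, 0.41, 0.98]
       [0.67, 0.63, -1.1, 2.04, 1.04, 0.47, 0.94]
       [0.64, 0.64, -1.05, 2.05, 1.08, 0.44, 0.91]
0.0
    ([0.61, -0.25, 0.32], 2.0, -0.07, 0.86)
    ([0.51, -0.09, 0.39], 0.61, -2.16, 0.54)
    ([0.5, -0.2, 0.28], 1.81, 0.0, 0.2)
       [0.87, 0.32, -0.72, 2.25, 0.38, 0.19, 1.44]
       [0.74, 0.56, -0.64, 2.18, 1.46, 0.17, 0.41]
       [1.17, 0.51, -1.21, 2.09, 0.88, 0.49, 0.98]
       [0.87, 0.54, -1.21, 2.19, 0.99, 0.41, 0.98]
       [0.67, 0.63, -1.1, 2.04, 1.04, 0.47, 0.94]
       [0.64, 0.64, -1.05, 2.05, 1.08, 0.44, 0.91]
0.0
    ([0.46, -0.2, 0.44], 1.93, -1.01, 0.41)
    ([0.47, -0.21, 0.45], 1.53, 1.53, 0.04)
    ([0.35, -0.41, 0.36], 2.09, 0.6, 0.15)
    ([0.46, -0.06, 0.33], 1.78, -0.58, 0.74)
       [1.04, 0.39, -0.95, 2.24, 0.79, 0.25, 1.06]
       [0.74, 0.56, -0.64, 2.18, 1.46, 0.17, 0.41]
       [1.17, 0.51, -1.21, 2.09, 0.88, 0.49, 0.98]
       [0.87, 0.54, -1.21, 2.19, 0.99, 0.41, 0.98]
       [0.67, 0.63, -1.1, 2.04, 1.04, 0.47, 0.94]
       [0.64, 0.64, -1.05, 2.05, 1.08, 0.44, 0.91]
```

```bash
sed -i 's/lean=28/lean=27/; s/^fin=\[(g-.1\*Rd\[:,2\],Rd)/fin=[(g+[0,0,.14],Rd)/' srch.py; cat > s4.py <<'E'
from srch import *; from s3 import Rs
import sys
def sim(W):
    q=np.array(robot.state()["joints"]); print(q)
    for p,R in W+fin:
        q,e=track(q,np.array(p),R); print("  ",q,round(e,3))
E
OMP_NUM_THREADS=1 python3 - <<'E'
from s4 import *
W=[([.52,-.12,.27],Rs(1.7,-.94,.65))]; sim(W); rows(*W)
W=[([.50,-.10,.30],Rs(1.7,-1.1,.7))]; sim(W); rows(*W)
E
```

```text
[-0.44  0.08  0.74  2.25 -0.56  0.4  -0.81]
   [-0.72  0.06  0.66  2.2   0.84  0.65 -0.56] 0.0
   [ 0.74  0.29 -0.62  2.09  0.14  0.36  1.63] 0.0
   [ 0.52  0.51 -0.4   2.15  0.73  0.17  1.08] 0.026
   [ 0.97  0.36 -0.92  2.08  0.48  0.4   1.33] 0.0
   [ 0.7   0.4  -0.97  2.19  0.57  0.31  1.35] 0.0
   [ 0.49  0.5  -0.82  2.03  0.64  0.36  1.27] 0.0
   [ 0.46  0.51 -0.78  2.04  0.67  0.32  1.24] 0.001
3.025 [ 0.53 -0.15  0.23] F [-0.22  0.9  -0.02] w 0.08796199218221913
[[0.8714, 0.0039, 0.4905], [-0.0059, -0.9998, 0.0186], [0.4905, -0.0191, -0.8712]] [-0.44  0.08  0.74  2.25 -0.56  0.4  -0.81]
shift cm [0.97, -3.45, -3.97] rot [-0.297, -0.543, -1.791]
[-0.44  0.08  0.74  2.25 -0.56  0.4  -0.81]
   [-0.71  0.02  0.54  2.18  0.88  0.87 -0.6 ] 0.0
   [ 0.73  0.29 -0.62  2.09  0.14  0.36  1.63] 0.0
   [ 0.52  0.51 -0.4   2.15  0.72  0.17  1.09] 0.026
   [ 0.97  0.36 -0.92  2.08  0.48  0.4   1.33] 0.0
   [ 0.7   0.4  -0.96  2.19  0.56  0.31  1.35] 0.0
   [ 0.49  0.5  -0.82  2.03  0.64  0.36  1.27] 0.0
   [ 0.46  0.51 -0.78  2.04  0.66  0.32  1.25] 0.001
3.025 [ 0.53 -0.15  0.23] F [-0.22  0.9  -0.02] w 0.08796199218221913
[[0.8714, 0.0039, 0.4905], [-0.0059, -0.9998, 0.0186], [0.4905, -0.0191, -0.8712]] [-0.44  0.08  0.74  2.25 -0.56  0.4  -0.81]
shift cm [0.69, -5.52, -7.52] rot [-0.318, -0.675, -1.794]
```

Call:
jog_arm(plan=[[8.78,[0.7,-5.5,-7.5],[0,0,0]],[8.78,[0.7,-5.5,-7.5],[0,0,0]],[8.78,[0.7,-5.5,-7.5],[-0.32,-0.68,-1.79]],[8.78,[0.7,-5.5,-7.5],[-0.32,-0.68,-1.79]],[8.78,[0.7,-5.5,-7.5],[-0.32,-0.68,-1.79]],[8.78,[0.7,-5.5,-7.5],[-0.32,-0.68,-1.79]],[8.78,[0.7,-5.5,-7.5],[-0.32,-0.68,-1.79]],[8.78,[0.7,-5.5,-7.5],[-0.32,-0.68,-1.79]],[8.78,[0.7,-5.5,-7.5],[-0.32,-0.68,-1.79]],[8.78,[0.7,-5.5,-7.5],[-0.32,-0.68,-1.79]],[8.78,[0.7,-5.5,-7.5],[-0.32,-0.68,-1.79]],[8.78,[0.7,-5.5,-7.5],[-0.32,-0.68,-1.79]]])

```text
clock: 4.53
position: [0.4993, -0.0996, 0.2983]
eef_rot: [[0.014, 0.961, 0.276], [0.813, 0.15, -0.563], [-0.583, 0.232, -0.779]]
force: [-0.6, 0.6, 0.4]
gripper_width: 0.0877
```

```bash
OMP_NUM_THREADS=1 python3 - <<'E'
from s4 import *
sim([]); H=(g+[0,0,.20],Rd); sim([H])
# search single/double extra waypoints from here
q0=np.array(robot.state()["joints"]); import time
t=time.time(); out=[]
while time.time()-t<60:
    W=[]
    sp=1.7
    for i in range(rng.integers(1,3)):
        sp=sp+rng.uniform(-.8,1.8); W.append((np.round([rng.uniform(.4,.62),rng.uniform(-.4,.1),rng.uniform(.27,.45)],2),round(sp,1),round(rng.uniform(-2.5,2.5),1),round(rng.uniform(0,.9),1)))
    if not 1.7<sp<4.5: continue
    q=q0; ok=True; mm=9
    for p,R in [(w[0],Rs(*w[1:])) for w in W]+fin:
        q,e=track(q,p,R); mm=min(mm,marg(q))
        if e>.005 or mm<.12: ok=False;break
    if ok: out.append((mm,W))
out.sort(key=lambda o:-o[0]); print(len(out))
for o in out[:4]: print(o)
if out: sim([(w[0],Rs(*w[1:])) for w in out[0][1]]); rows(*[(w[0],Rs(*w[1:])) for w in out[0][1]])
E
```

```text
[-0.74  0.04  0.41  2.16  0.8   1.02 -0.72]
   [ 0.71  0.28 -0.59  2.09  0.11  0.36  1.66] 0.0
   [ 0.51  0.5  -0.38  2.14  0.61  0.17  1.19] 0.026
   [ 0.92  0.34 -0.85  2.09  0.4   0.39  1.4 ] 0.0
   [ 0.66  0.38 -0.91  2.19  0.47  0.29  1.43] 0.0
   [ 0.45  0.48 -0.76  2.03  0.55  0.34  1.34] 0.0
   [ 0.42  0.49 -0.72  2.04  0.58  0.3   1.32] 0.001
[-0.74  0.04  0.41  2.16  0.8   1.02 -0.72]
   [ 0.27  0.17 -0.07  2.02 -0.24  0.51  1.96] 0.0
   [ 0.29  0.24 -0.1   2.09 -0.28  0.37  2.02] 0.0
   [ 0.33  0.48 -0.13  2.15 -0.89  0.17  2.67] 0.026
   [-0.07  0.25  0.31  2.09 -0.55  0.41  2.26] 0.0
   [-0.17  0.25  0.07  2.19 -0.65  0.33  2.48] 0.001
   [-0.25  0.37  0.11  2.03 -0.6   0.35  2.38] 0.0
   [-0.23  0.39  0.08  2.04 -0.63  0.32  2.41] 0.001
0
```

```bash
cat > s5.py <<'E'
from s4 import *
import time
from multiprocessing import Pool
q0=np.array(robot.state()["joints"])
_,_,Rc=jac(q0)
def run(seed):
    rng=np.random.default_rng(seed); t=time.time(); out=[]
    while time.time()-t<100:
        # phase 1: via loops scored by j3 at the pre pose; greedy
        q=q0; W=[]; mm=9
        p,R=fin[0]
        def ev(q):
            m=9
            for p,R in fin:
                q,e=track(q,p,R)
                if e>.005: return -1
                m=min(m,marg(q))
            return m
        cur=9
        for k in range(4):
            c=None
            for i in range(6):
                w=(np.round([rng.uniform(.38,.65),rng.uniform(-.4,.1),rng.uniform(.26,.45)],2).tolist(),round(rng.uniform(1.5,4.5),1),round(rng.uniform(-2.5,2.5),1),round(rng.uniform(0,.9),1))
                q1,e=track(q,np.array(w[0]),Rs(*w[1:]))
                if e>.005 or marg(q1)<.1: continue
                q2,e=track(q1,*fin[0]); 
                if e<.005 and (c is None or q2[2]<c[0]): c=(q2[2],w,q1,q2)
            if c is None: break
            W.append(c[1]); q=c[2]
            m=ev(q)
            if m>.05: out.append((m-.02*len(W),W[:]))
            if time.time()-t>100: break
    return out
if __name__=="__main__":
    with Pool(4) as p: B=sum(p.map(run,range(4)),[])
    B.sort(key=lambda o:-o[0]); print(len(B))
    for o in B[:3]: print(o)
    if B: W=[(w[0],Rs(*w[1:])) for w in B[0][1]]; sim(W); rows(*W)
E
OMP_NUM_THREADS=1 python3 s5.py
```

```text
0
```

```bash
sed -i 's/if m>.05: out/if m>=0: out/; s/marg(q1)<.1/marg(q1)<.05/' s5.py; OMP_NUM_THREADS=1 python3 s5.py
```

```text
19
(np.float64(-0.04), [([0.62, -0.11, 0.27], 3.6, 0.3, 0.7), ([0.59, -0.12, 0.3], 3.2, -2.4, 0.6)])
(np.float64(-0.04), [([0.63, -0.19, 0.33], 3.3, 0.8, 0.6), ([0.45, 0.07, 0.26], 2.1, -1.3, 0.7)])
(np.float64(-0.04), [([0.58, 0.0, 0.28], 2.7, -0.7, 0.6), ([0.47, -0.18, 0.34], 1.6, -1.3, 0.9)])
[-0.74  0.04  0.41  2.16  0.8   1.02 -0.72]
   [ 1.17  0.32 -1.09  2.08 -0.24  0.31  2.43] 0.0
   [ 0.33  0.57 -0.58  1.45  0.61  1.75  1.32] 0.0
   [ 0.89  0.33 -0.82  2.09  0.36  0.38  1.44] 0.001
   [ 0.72  0.56 -0.62  2.17  1.31  0.17  0.55] 0.001
   [ 1.15  0.49 -1.18  2.08  0.83  0.5   1.03] 0.0
   [ 0.85  0.52 -1.19  2.18  0.93  0.42  1.03] 0.0
   [ 0.66  0.62 -1.07  2.03  0.98  0.48  0.99] 0.0
   [ 0.63  0.63 -1.03  2.04  1.02  0.45  0.95] 0.001
4.525 [ 0.5 -0.1  0.3] F [-0.56  0.58  0.36] w 0.08765906958705502
[[0.014, 0.961, 0.2761], [0.8126, 0.15, -0.5633], [-0.5827, 0.2323, -0.7788]] [-0.74  0.04  0.41  2.16  0.8   1.02 -0.72]
shift cm [0.98, 10.79, 6.12] rot [-0.954, 0.086, -1.59]
shift cm [-1.63, 8.45, 3.52] rot [0.358, 0.752, -1.667]
```

Call:
jog_arm(plan=[[8.78,[1,10.8,6.1],[-0.95,0.09,-1.59]],[8.78,[1,10.8,6.1],[-0.95,0.09,-1.59]],[8.78,[1,10.8,6.1],[-0.95,0.09,-1.59]],[8.78,[1,10.8,6.1],[-0.95,0.09,-1.59]],[8.78,[1,10.8,6.1],[-0.95,0.09,-1.59]],[8.78,[1,10.8,6.1],[-0.95,0.09,-1.59]],[8.78,[1,10.8,6.1],[-0.95,0.09,-1.59]],[8.78,[1,10.8,6.1],[-0.95,0.09,-1.59]],[8.78,[1,10.8,6.1],[-0.95,0.09,-1.59]],[8.78,[1,10.8,6.1],[-0.95,0.09,-1.59]],[8.78,[1,10.8,6.1],[-0.95,0.09,-1.59]],[8.78,[1,10.8,6.1],[-0.95,0.09,-1.59]]])

```text
clock: 6.02
position: [0.6171, -0.1112, 0.2585]
eef_rot: [[-0.775, -0.047, 0.631], [-0.068, 0.998, -0.008], [-0.629, -0.049, -0.776]]
force: [-0.9, -0.3, -0.7]
gripper_width: 0.088
```

```bash
OMP_NUM_THREADS=1 python3 - <<'E'
from s4 import *
s=robot.state(); D=json.load(open("D.json")); D.append((list(s["joints"]),list(s["position"]),np.array(s["eef_rot"]).tolist())); json.dump(D,open("D.json","w"))
p,R=FK(s["joints"],S,V); print("model err",p-s["position"])
sim([]); W=[([.59,-.12,.3],Rs(3.2,-2.4,.6))]; sim(W); rows(*(W+fin[:1]))
E
```

```text
model err [ 0.01 -0.    0.  ]
[ 0.78  0.19 -0.73  2.13  0.38  0.19  1.39]
   [ 0.87  0.32 -0.78  2.09  0.31  0.37  1.48] 0.0
   [ 0.72  0.56 -0.62  2.17  1.31  0.17  0.55] 0.001
   [ 1.15  0.49 -1.18  2.08  0.83  0.5   1.03] 0.0
   [ 0.85  0.52 -1.19  2.18  0.93  0.42  1.03] 0.0
   [ 0.66  0.62 -1.07  2.03  0.98  0.48  0.99] 0.0
   [ 0.63  0.63 -1.03  2.04  1.02  0.45  0.95] 0.001
[ 0.78  0.19 -0.73  2.13  0.38  0.19  1.39]
   [ 0.37  0.58 -0.65  1.45  0.64  1.76  1.29] 0.0
   [ 0.95  0.35 -0.89  2.08  0.45  0.39  1.36] 0.0
   [ 0.72  0.56 -0.62  2.17  1.31  0.17  0.55] 0.001
   [ 1.15  0.49 -1.18  2.08  0.83  0.5   1.03] 0.0
   [ 0.85  0.52 -1.19  2.18  0.93  0.42  1.03] 0.0
   [ 0.66  0.62 -1.07  2.03  0.98  0.48  0.99] 0.0
   [ 0.63  0.63 -1.03  2.04  1.02  0.45  0.95] 0.001
6.025 [ 0.62 -0.11  0.26] F [-0.86 -0.31 -0.75] w 0.08799015341463529
[[-0.7747, -0.0471, 0.6306], [-0.0675, 0.9977, -0.0085], [-0.6288, -0.0491, -0.7761]] [ 0.78  0.19 -0.73  2.13  0.38  0.19  1.4 ]
shift cm [-0.45, -0.96, -4.92] rot [0.321, 1.136, -0.138]
shift cm [5.26, -2.71, 3.34] rot [-0.016, 0.211, 0.066]
```

Call:
jog_arm(plan=[[8.78,[5.3,-2.7,3.3],[-0.016,0.21,0.066]],[8.78,[5.3,-2.7,3.3],[-0.016,0.21,0.066]],[8.78,[5.3,-2.7,3.3],[-0.016,0.21,0.066]],[8.78,[5.3,-2.7,3.3],[-0.016,0.21,0.066]]])

```text
clock: 6.52
position: [0.5979, -0.1412, 0.2008]
eef_rot: [[-0.89, -0.001, 0.455], [-0.001, 1.0, 0.002], [-0.455, 0.001, -0.89]]
force: [0.1, 0.7, 0.2]
gripper_width: 0.0879
```

```bash
OMP_NUM_THREADS=1 python3 - <<'E'
from s4 import *
sim([]); rows(*[(g+[0,0,z],Rd) for z in(.09,.04,0)])
E
```

```text
[ 0.79  0.31 -0.72  2.06  0.36  0.4   1.42]
   [ 0.86  0.32 -0.78  2.09  0.31  0.37  1.48] 0.001
   [ 0.72  0.56 -0.62  2.17  1.31  0.17  0.55] 0.001
   [ 1.15  0.49 -1.18  2.08  0.83  0.5   1.03] 0.0
   [ 0.85  0.52 -1.19  2.18  0.93  0.42  1.03] 0.0
   [ 0.66  0.62 -1.07  2.03  0.98  0.48  0.99] 0.0
   [ 0.63  0.63 -1.03  2.04  1.02  0.45  0.95] 0.001
6.525 [ 0.6  -0.14  0.2 ] F [0.07 0.73 0.2 ] w 0.08789085606100562
[[-0.8904, -0.0014, 0.4551], [-0.0007, 1.0, 0.0018], [-0.4551, 0.0013, -0.8904]] [ 0.79  0.31 -0.72  2.06  0.36  0.4   1.42]
shift cm [2.21, -0.09, 4.48] rot [0.002, 0.001, 0.001]
shift cm [4.48, -0.09, 8.93] rot [0.002, 0.001, 0.001]
shift cm [6.3, -0.1, 12.49] rot [0.002, 0.001, 0.001]
```

Call:
jog_arm(plan=[[8.78,[1.1,-0.1,2.2],[0.002,0,0]],[8.78,[2.2,-0.1,4.5],[0.002,0,0]],[8.78,[3.3,-0.1,6.7],[0.002,0,0]],[8.78,[4.5,-0.1,8.9],[0.002,0,0]],[8.78,[4.5,-0.1,8.9],[0.002,0,0]]])

```text
clock: 7.15
position: [0.5971, -0.1407, 0.0998]
eef_rot: [[-0.892, -0.003, 0.453], [-0.002, 1.0, 0.001], [-0.453, 0.0, -0.892]]
force: [-0.2, -0.0, 0.7]
gripper_width: 0.0879
```

```bash
OMP_NUM_THREADS=1 python3 - <<'E'
from s4 import *
sim(fin[1:2]); rows(*[(g+[0,0,z],Rd) for z in(.02,.14,0)])
E
```

```text
[ 0.55  0.44 -0.45  2.14  0.67  0.17  1.12]
   [ 0.72  0.56 -0.62  2.17  1.31  0.17  0.55] 0.001
   [ 1.15  0.49 -1.18  2.08  0.83  0.5   1.03] 0.0
   [ 0.72  0.56 -0.62  2.17  1.31  0.17  0.55] 0.001
   [ 1.15  0.49 -1.18  2.08  0.83  0.5   1.03] 0.0
   [ 0.85  0.52 -1.19  2.18  0.93  0.42  1.03] 0.0
   [ 0.66  0.62 -1.07  2.03  0.98  0.48  0.99] 0.0
   [ 0.63  0.63 -1.03  2.04  1.02  0.45  0.95] 0.001
7.15 [ 0.6  -0.14  0.1 ] F [-0.19 -0.03  0.69] w 0.08790324759765317
[[-0.8916, -0.0028, 0.4528], [-0.0025, 1.0, 0.0013], [-0.4528, 0.0001, -0.8916]] [ 0.55  0.44 -0.45  2.14  0.67  0.17  1.11]
shift cm [0.72, -0.13, 1.76] rot [0.001, -0.001, 0.002]
shift cm [-4.71, -0.13, -8.94] rot [0.001, -0.001, 0.002]
shift cm [1.62, -0.13, 3.54] rot [0.001, -0.001, 0.002]
```

Call:
jog_arm(plan=[[8.78,[0.4,-0.1,0.9],[0,0,0]],[8.78,[0.7,-0.1,1.7],[0,0,0]],[8.78,[1.2,-0.1,2.6],[0,0,0]],[8.78,[1.6,-0.1,3.5],[0,0,0]],[8.78,[1.6,-0.1,3.5],[0,0,0]],[8.78,[1.6,-0.1,3.5],[0,0,0]]])

```text
clock: 7.9
position: [0.5994, -0.1415, 0.0627]
eef_rot: [[-0.891, -0.003, 0.455], [-0.003, 1.0, 0.002], [-0.455, 0.0, -0.891]]
force: [-0.9, 1.1, 0.2]
gripper_width: 0.088
```

```bash
OMP_NUM_THREADS=1 python3 - <<'E'
from s4 import *
rows(*[(g+[0,0,z],Rd) for z in(0,.14)])
E
```

```text
7.9 [ 0.6  -0.14  0.06] F [-0.85  1.11  0.18] w 0.0879823663370098
[[-0.8907, -0.0031, 0.4546], [-0.0026, 1.0, 0.0016], [-0.4546, 0.0002, -0.8907]] [ 0.61  0.53 -0.53  2.15  1.27  0.17  0.56]
shift cm [0.15, -0.05, 0.13] rot [0.002, 0.001, 0.003]
shift cm [-6.21, -0.05, -12.34] rot [0.002, 0.001, 0.003]
```

Call:
jog_arm(plan=[[4,[0,0,0],[0,0,0]],[3,[0,0,0],[0,0,0]],[3,[0,0,0],[0,0,0]],[3,[0,0,0],[0,0,0]],[3,[0,0,0],[0,0,0]],[3,[0,0,0],[0,0,0]]])

```text
clock: 8.65
position: [0.5995, -0.1419, 0.0628]
eef_rot: [[-0.891, -0.003, 0.455], [-0.002, 1.0, 0.001], [-0.455, -0.0, -0.891]]
force: [0.1, -2.2, 2.1]
gripper_width: 0.0517
```

Call:
jog_arm(plan=[[3,[-0.45,0,-0.9],[0,0,0]],[3,[-0.9,0,-1.8],[0,0,0]],[3,[-1.8,0,-3.6],[0,0,0]],[3,[-2.7,0,-5.3],[0,0,0]],[3,[-3.6,0,-7.1],[0,0,0]],[3,[-4.5,0,-8.9],[0,0,0]],[3,[-5.4,0,-10.7],[0,0,0]],[3,[-6.3,0,-12.4],[0,0,0]],[3,[-6.3,0,-12.4],[0,0,0]],[3,[-6.3,0,-12.4],[0,0,0]]])

```text
clock: 9.9
position: [0.5983, -0.1419, 0.2006]
eef_rot: [[-0.891, -0.002, 0.453], [-0.002, 1.0, 0.001], [-0.453, 0.0, -0.891]]
force: [-0.6, 0.2, -2.0]
gripper_width: 0.0521
```

```bash
OMP_NUM_THREADS=1 python3 - <<'E'
from s4 import *
s=st(); p,d,m=grab("side"); save(p[60:300,60:380],"lift_side"); P=pts(d,m)
k=(P[...,2]>.20)&(P[...,2]<.26)&(P[...,0]>.605)&(P[...,0]<.63)&(P[...,1]>-.17)&(P[...,1]<-.11); print(k.sum(),P[k].mean(0),P[k].max(0))
sim(fin[3:])
E
```

```text
9.9 [ 0.6  -0.14  0.2 ] F [-0.63  0.18 -1.96] w 0.052066528369870274
[[-0.8915, -0.0024, 0.4531], [-0.0021, 1.0, 0.0011], [-0.4531, 0.0001, -0.8915]] [ 1.05  0.42 -1.05  2.04  0.69  0.49  1.14]
140 [ 0.61 -0.13  0.24] [ 0.61 -0.11  0.26]
[ 1.05  0.42 -1.05  2.04  0.69  0.49  1.14]
   [ 0.79  0.46 -1.09  2.19  0.78  0.36  1.16] 0.0
   [ 0.59  0.56 -0.97  2.03  0.84  0.42  1.1 ] 0.0
   [ 0.56  0.57 -0.92  2.04  0.88  0.38  1.07] 0.001
   [ 1.05  0.41 -1.03  2.08  0.63  0.43  1.2 ] 0.001
   [ 0.72  0.56 -0.62  2.17  1.31  0.17  0.55] 0.001
   [ 1.15  0.49 -1.18  2.08  0.83  0.5   1.03] 0.0
   [ 0.85  0.52 -1.19  2.18  0.93  0.42  1.03] 0.0
   [ 0.66  0.62 -1.07  2.03  0.98  0.48  0.99] 0.0
   [ 0.63  0.63 -1.03  2.04  1.02  0.45  0.95] 0.001
```

View pics/lift_side.png

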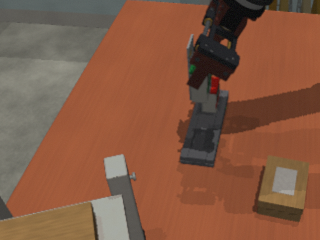

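The logger is lifted (tab top z≈0.26, load about 2 N) and the arm posture is comfortable. Next I refine the screw position and move to a standoff in front of the upright.

```bash
cat >> h.py <<'E'
np.set_printoptions(precision=4,suppress=True)
YAW=np.radians(24.65); U=np.array([np.cos(YAW),np.sin(YAW),0]); Yv=np.array([-np.sin(YAW),np.cos(YAW),0]); O=np.array([.657,.098,0])
RR=Rt(24.65,27)@np.diag([-1,-1,1])
def tcp(xr,yr,z):  # entry point in rack frame -> TCP pose
    mid=O+xr*U+yr*Yv+[0,0,z]-.017*U-[0,0,.026]
    return mid+.0045*U-[0,0,.0052],RR
def entry(s): 
    e=np.array(s["position"])-.0045*U+[0,0,.0052]+.017*U+[0,0,.026]; return np.array([(e-O)@U,(e-O)@Yv,e[2]])
E
OMP_NUM_THREADS=1 python3 - <<'E'
from h import *
z=np.load("side0.npz"); E=z["E"]
n=cv2.undistortPoints(np.float64([[[194.0,236.4]]]),z["K"],z["D"]).ravel(); r=E[:3,:3]@np.r_[n,1]; o=E[:3,3]
t=((O-o)@Yv)/(r@Yv); X=o+t*r; print("head at",X,"x_rack",(X-O)@U)
m=dict(camera_matrix=z["K"],dist_coeffs=z["D"],extrinsics=E); P=pts(z["d"],m)[225:250,185:200].reshape(-1,3)
x=(P-O)@U; y=(P-O)@Yv; k=(x<-.0045)&(x>-.014)&(P[:,2]>.15)&(P[:,2]<.22); print(np.c_[x,y,P[:,2]][k])
rows(tcp(-.07,0,.24),tcp(-.05,0,.19))
E
```

```text
head at [0.6498 0.0947 0.1825] x_rack -0.007931554382144637
[[-0.0065 -0.0041  0.1883]
 [-0.0079 -0.0025  0.1897]
 [-0.0093 -0.0036  0.188 ]
 [-0.0062 -0.0011  0.1897]
 [-0.0076 -0.      0.1905]
 [-0.009  -0.0006  0.1893]
 [-0.0059 -0.0001  0.1886]
 [-0.0073  0.0005  0.1889]
 [-0.0087  0.0019  0.1901]
 [-0.0101 -0.0009  0.1863]
 [-0.0056 -0.001   0.1853]
 [-0.0071  0.0037  0.1905]
 [-0.0098  0.0012  0.1866]
 [-0.0053  0.0004  0.1849]
 [-0.0067  0.003   0.1876]
 [-0.0081  0.0022  0.186 ]
 [-0.0095  0.0028  0.1863]
 [-0.005   0.0022  0.1848]
 [-0.0064  0.0024  0.1845]
 [-0.0078  0.0047  0.1868]
 [-0.0092  0.0044  0.186 ]
 [-0.0047  0.002   0.1823]
 [-0.0062  0.0058  0.1865]
 [-0.0075  0.0058  0.1859]
 [-0.0089  0.0049  0.1844]
 [-0.0072  0.0058  0.1837]
 [-0.0086  0.0048  0.182 ]
 [-0.0069  0.0049  0.1804]
 [-0.0083  0.0044  0.1793]]
9.95 [ 0.5983 -0.1418  0.2005] F [ 0.2  -0.57 -2.56] w 0.05201281447128203
[[-0.8916, -0.0026, 0.4528], [-0.0023, 1.0, 0.0013], [-0.4529, 0.0001, -0.8916]] [ 1.048  0.42  -1.054  2.042  0.694  0.488  1.138]
shift cm [1.03, 20.55, -1.45] rot [-0.194, -0.001, -0.381]
shift cm [1.67, 21.38, 3.83] rot [-0.194, -0.001, -0.381]
```

Call:
jog_arm(plan=[[3,[0.3,5,-0.4],[-0.05,0,-0.1]],[3,[0.5,10,-0.7],[-0.1,0,-0.2]],[3,[0.8,15,-1.1],[-0.15,0,-0.3]],[3,[1,20.5,-1.4],[-0.194,0,-0.38]],[3,[1,20.5,-1.4],[-0.194,0,-0.38]],[3,[1,20.5,-1.4],[-0.194,0,-0.38]],[3,[1.3,21,1.2],[-0.194,0,-0.38]],[3,[1.67,21.4,3.8],[-0.194,0,-0.38]],[3,[1.67,21.4,3.8],[-0.194,0,-0.38]],[3,[1.67,21.4,3.8],[-0.194,0,-0.38]]])

```text
clock: 11.2
position: [0.6001, 0.0715, 0.1595]
eef_rot: [[-0.811, -0.415, 0.412], [-0.37, 0.91, 0.189], [-0.453, 0.001, -0.891]]
force: [-0.3, 0.6, -2.2]
gripper_width: 0.0519
```

```bash
OMP_NUM_THREADS=1 python3 - <<'E'
from h import *
s=st(); print("entry",entry(s))
p,d,m=grab("side"); save(cv2.resize(p[150:300,100:300],None,fx=3.5,fy=3.5,interpolation=cv2.INTER_CUBIC),"pre_side")
P=pts(d,m); Q=np.dstack([(P-O)@U,(P-O)@Yv,P[...,2]])
k=(Q[...,0]>-.075)&(Q[...,0]<-.03)&(Q[...,2]>.19)&(Q[...,2]<.23)&(abs(Q[...,1])<.03); q=Q[k]; print("tab",len(q),q.mean(0),q.min(0),q.max(0))
w,d,m=grab("wrist"); save(w,"pre_wrist")
P=pts(d,m); Q=np.dstack([(P-O)@U,(P-O)@Yv,P[...,2]])
k=(Q[...,0]>-.075)&(Q[...,0]<-.03)&(Q[...,2]>.19)&(Q[...,2]<.23)&(abs(Q[...,1])<.03); q=Q[k]; print("tab wrist",len(q),q.mean(0),q.min(0),q.max(0))
k=(Q[...,0]>-.004)&(Q[...,0]<.04)&(Q[...,2]>.21)&(Q[...,2]<.22)&(abs(Q[...,1])<.04); q=Q[k]; print("post top",len(q),q.mean(0),q.min(0),q.max(0))
rows(tcp(-.016,0,.184),tcp(-.009,0,.184))
E
```

```text
11.2 [0.6001 0.0715 0.1595] F [-0.29  0.59 -2.18] w 0.05188238570463177
[[-0.8112, -0.4152, 0.4118], [-0.3698, 0.9097, 0.1888], [-0.4531, 0.0009, -0.8915]] [ 0.704  0.491 -1.05   2.091  0.83   0.43   1.106]
entry [-0.0502 -0.0003  0.1907]
tab 176 [-0.0581  0.0001  0.2089] [-0.0747 -0.03    0.1903] [-0.0508  0.03    0.225 ]
tab wrist 3898 [-0.053   0.0007  0.2097] [-0.0749 -0.0271  0.1901] [-0.0493  0.027   0.218 ]<stdin>:9: RuntimeWarning: Mean of empty slice.
  ret = um.true_divide(
Traceback (most recent call last):
ValueError: zero-size array to reduction operation minimum which has no identity
```

View pics/pre_wrist.png

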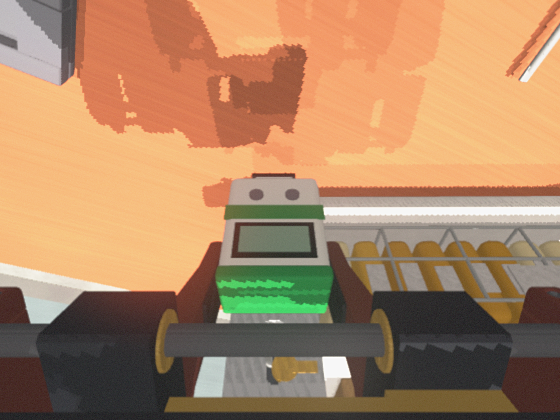

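View pics/pre_side.png

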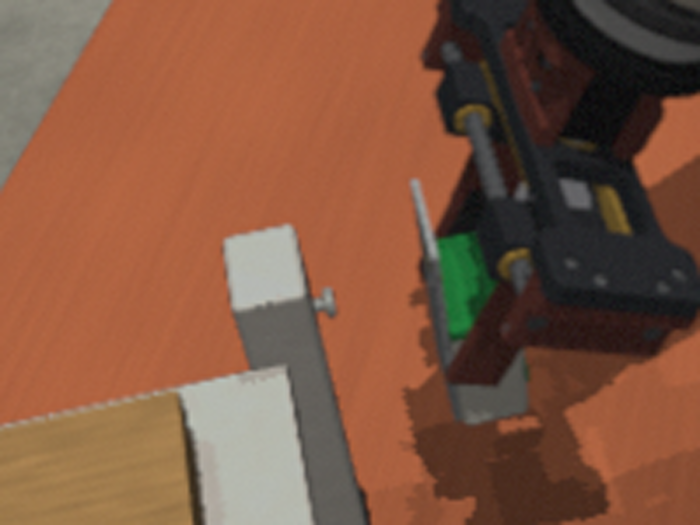

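Wrist view: the logger hangs straight in the fingers, with the keyhole visible in the tab at about (275,345). Side view: the plate is parallel to the upright, with the screw head at (328,300). Both agree with the predicted plate pose to 1 mm, so I approach gently.

```bash
OMP_NUM_THREADS=1 python3 - <<'E'
from h import *
rows(tcp(-.025,0,.184),tcp(-.012,0,.184),tcp(-.008,0,.184))
E
```

```text
11.3 [0.6004 0.0716 0.16  ] F [ 0.39  0.59 -2.57] w 0.05195741264492801
[[-0.8107, -0.4152, 0.4128], [-0.3698, 0.9097, 0.1888], [-0.454, 0.0004, -0.891]] [ 0.704  0.491 -1.051  2.091  0.83   0.429  1.105]
shift cm [-1.9, 0.04, 1.77] rot [-0.001, -0.0, -0.002]
shift cm [-3.05, 0.05, 2.36] rot [-0.001, -0.0, -0.002]
shift cm [-3.41, 0.05, 2.54] rot [-0.001, -0.0, -0.002]
```

Call:
jog_arm(plan=[[3,[-1,0,1],[0,0,0]],[3,[-1.9,0,1.8],[0,0,0]],[3,[-2.5,0,2.1],[0,0,0]],[3,[-3.05,0,2.36],[0,0,0]],[3,[-3.2,0,2.44],[0,0,0]],[3,[-3.35,0,2.51],[0,0,0]],[3,[-3.35,0,2.51],[0,0,0]]])

```text
clock: 12.18
position: [0.6379, 0.0887, 0.1528]
eef_rot: [[-0.811, -0.415, 0.413], [-0.37, 0.91, 0.189], [-0.454, 0.0, -0.891]]
force: [0.2, -0.1, -2.4]
gripper_width: 0.0522
```

```bash
OMP_NUM_THREADS=1 python3 - <<'E'
from h import *
s=st(); print("entry",entry(s),"Fu",np.array(s["force"])@U)
R=np.array(s["eef_rot"]); print("1mm: in",R.T@U*.1,"up",R.T@[0,0,.1],"yr",R.T@Yv*.1)
E
```

```text
12.175 [0.6379 0.0887 0.1528] F [ 0.22 -0.08 -2.44] w 0.052186090003156764
[[-0.8107, -0.4152, 0.4128], [-0.3698, 0.9097, 0.1888], [-0.4539, 0.0004, -0.8911]] [ 0.605  0.545 -0.991  2.014  0.873  0.458  1.066]
entry [-0.0088 -0.0005  0.184 ] Fu 0.16706161349872337
1mm: in [-0.0891  0.0002  0.0454] up [-0.0454  0.     -0.0891] yr [ 0.0002  0.1    -0.0001]
```

Call:
jog_arm(plan=[[3,[-0.05,0,0.023],[0,0,0]],[3,[-0.09,0,0.045],[0,0,0]],[3,[-0.13,0,0.068],[0,0,0]],[3,[-0.13,0,0.068],[0,0,0]]])

```text
clock: 12.68
position: [0.6392, 0.0893, 0.1528]
eef_rot: [[-0.811, -0.415, 0.413], [-0.37, 0.91, 0.189], [-0.454, 0.0, -0.891]]
force: [0.0, -0.2, -2.2]
gripper_width: 0.0523
```

Call:
jog_arm(plan=[[3,[-0.05,0,0.023],[0,0,0]],[3,[-0.09,0,0.045],[0,0,0]],[3,[-0.09,0,0.045],[0,0,0]]])

```text
clock: 13.05
position: [0.6402, 0.0898, 0.1528]
eef_rot: [[-0.811, -0.415, 0.413], [-0.37, 0.91, 0.189], [-0.454, 0.0, -0.891]]
force: [0.0, 0.5, -2.8]
gripper_width: 0.0521
```

```bash
OMP_NUM_THREADS=1 python3 - <<'E'
from h import *
s=st(); print("entry",entry(s),"Fu",np.array(s["force"])@U,"tq",s["wrist_torque"])
E
```

```text
13.05 [0.6402 0.0898 0.1528] F [ 0.05  0.54 -2.84] w 0.05210927377978662
[[-0.8107, -0.4152, 0.4128], [-0.3698, 0.9097, 0.1889], [-0.4539, 0.0005, -0.891]] [ 0.601  0.549 -0.989  2.009  0.874  0.461  1.065]
entry [-0.0062 -0.0005  0.184 ] Fu 0.26884629540432253 tq [-0.2116  0.49   -0.0061]
```

Call:
jog_arm(plan=[[3,[-0.05,0,0.023],[0,0,0]],[3,[-0.09,0,0.045],[0,0,0]],[3,[-0.09,0,0.045],[0,0,0]]])

```text
clock: 13.42
position: [0.6411, 0.0902, 0.1528]
eef_rot: [[-0.811, -0.415, 0.413], [-0.37, 0.91, 0.189], [-0.454, 0.0, -0.891]]
force: [-0.3, -0.0, -2.4]
gripper_width: 0.0517
```

Call:
jog_arm(plan=[[3,[-0.05,0,0.023],[0,0,0]],[3,[-0.09,0,0.045],[0,0,0]],[3,[-0.09,0,0.045],[0,0,0]]])

```text
clock: 13.8
position: [0.6421, 0.0907, 0.1528]
eef_rot: [[-0.811, -0.415, 0.413], [-0.37, 0.91, 0.189], [-0.454, 0.0, -0.891]]
force: [-0.1, -0.1, -1.7]
gripper_width: 0.052
```

Call:
jog_arm(plan=[[3,[-0.05,0,0.023],[0,0,0]],[3,[-0.09,0,0.045],[0,0,0]],[3,[-0.09,0,0.045],[0,0,0]]])

```text
clock: 14.18
position: [0.643, 0.0911, 0.1528]
eef_rot: [[-0.811, -0.415, 0.413], [-0.37, 0.91, 0.189], [-0.454, 0.001, -0.891]]
force: [0.0, 0.5, -2.5]
gripper_width: 0.0518
```

```bash
OMP_NUM_THREADS=1 python3 - <<'E'
from h import *
s=st(); print("entry",entry(s),"Fu",np.array(s["force"])@U,"tq",s["wrist_torque"])
p,d,m=grab("side"); save(cv2.resize(p[190:270,130:240],None,fx=6,fy=6,interpolation=cv2.INTER_CUBIC),"touch_side")
p,d,m=grab("wrist"); save(cv2.resize(p[290:400,200:350],None,fx=5,fy=5,interpolation=cv2.INTER_CUBIC),"touch_wrist")
E
```

```text
14.175 [0.643  0.0911 0.1528] F [ 0.04  0.49 -2.53] w 0.05183742009916879
[[-0.8106, -0.4153, 0.4128], [-0.3698, 0.9097, 0.189], [-0.454, 0.0005, -0.891]] [ 0.596  0.552 -0.987  2.002  0.875  0.464  1.064]
entry [-0.0031 -0.0004  0.184 ] Fu 0.24463119086537996 tq [-0.1549  0.4807  0.0141]
```

View pics/touch_side.png

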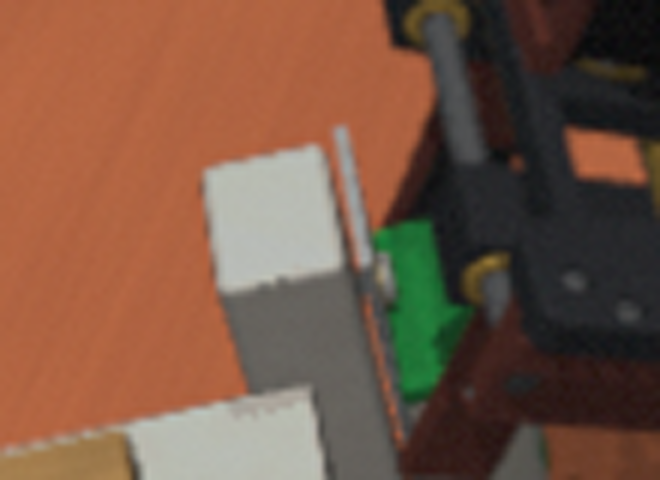

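View pics/touch_wrist.png

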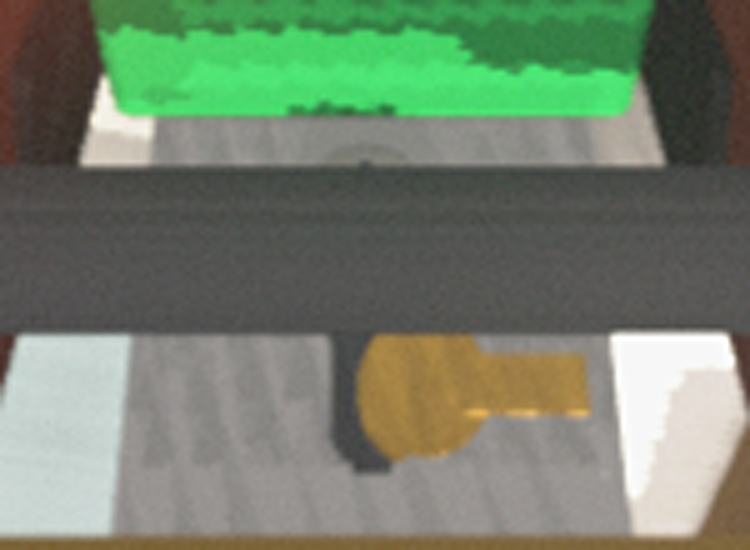

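The side crop shows the screw head at (385,278) on the front side of the plate, with no contact force, so the head is through the round hole. I advance to the face in 1 mm steps.

Call:
jog_arm(plan=[[3,[-0.05,0,0.023],[0,0,0]],[3,[-0.09,0,0.045],[0,0,0]],[3,[-0.09,0,0.045],[0,0,0]]])

```text
clock: 14.65
position: [0.6439, 0.0916, 0.1528]
eef_rot: [[-0.811, -0.415, 0.413], [-0.37, 0.91, 0.189], [-0.454, 0.001, -0.891]]
force: [-0.2, 0.2, -2.0]
gripper_width: 0.0519
```

Call:
jog_arm(plan=[[3,[-0.05,0,0.023],[0,0,0]],[3,[-0.09,0,0.045],[0,0,0]],[3,[-0.09,0,0.045],[0,0,0]]])

```text
clock: 15.02
position: [0.6449, 0.092, 0.1529]
eef_rot: [[-0.811, -0.415, 0.413], [-0.37, 0.91, 0.189], [-0.454, 0.001, -0.891]]
force: [-0.3, 0.3, -2.1]
gripper_width: 0.0522
```

Call:
jog_arm(plan=[[3,[-0.045,0,0.023],[0,0,0]],[3,[-0.07,0,0.036],[0,0,0]],[3,[-0.07,0,0.036],[0,0,0]]])

```text
clock: 15.4
position: [0.6454, 0.0922, 0.1527]
eef_rot: [[-0.811, -0.415, 0.413], [-0.37, 0.91, 0.189], [-0.454, 0.0, -0.891]]
force: [-2.4, -1.7, -1.5]
gripper_width: 0.0518
```

Call:
jog_arm(plan=[[3,[-0.045,0,0.023],[0,0,0]],[3,[-0.07,0,0.036],[0,0,0]],[3,[-0.07,0,0.036],[0,0,0]]])

```text
clock: 15.78
position: [0.6454, 0.0922, 0.1524]
eef_rot: [[-0.811, -0.415, 0.412], [-0.37, 0.91, 0.188], [-0.452, -0.0, -0.892]]
force: [-5.1, -2.8, 1.0]
gripper_width: 0.0521
```

Contact with the face at about 5 N. Now I pull straight down in stages.

Call:
jog_arm(plan=[[3,[0.1,0,0.12],[0,0,0]],[3,[0.16,0,0.25],[0,0,0]],[3,[0.22,0,0.38],[0,0,0]],[3,[0.29,0,0.52],[0,0,0]],[3,[0.29,0,0.52],[0,0,0]]])

```text
clock: 16.4
position: [0.6452, 0.0922, 0.1463]
eef_rot: [[-0.811, -0.415, 0.411], [-0.37, 0.91, 0.188], [-0.452, 0.0, -0.892]]
force: [0.0, -1.3, -2.9]
gripper_width: 0.0518
```

```bash
OMP_NUM_THREADS=1 python3 - <<'E'
from h import *
s=st(); F=np.array(s["force"]); print("entry",entry(s),"F u,y,z",F@U,F@Yv,F[2])
E
```

```text
16.4 [0.6452 0.0922 0.1463] F [ 0.03 -1.3  -2.9 ] w 0.05179252237821294
[[-0.8113, -0.4153, 0.4114], [-0.3703, 0.9097, 0.188], [-0.4523, 0.0002, -0.8918]] [ 0.578  0.561 -0.969  2.001  0.891  0.457  1.049]
entry [-0.0006 -0.0004  0.1775] F u,y,z -0.5086141398492418 -1.1915251090330237 -2.9049440955675094
```

Call:
jog_arm(plan=[[3,[0.07,0,0.13],[0,0,0]],[3,[0.13,0,0.26],[0,0,0]],[3,[0.2,0,0.4],[0,0,0]],[3,[0.2,0,0.4],[0,0,0]]])

```text
clock: 16.9
position: [0.6451, 0.093, 0.1422]
eef_rot: [[-0.811, -0.416, 0.412], [-0.371, 0.909, 0.189], [-0.453, 0.0, -0.892]]
force: [-4.5, -0.6, 3.1]
gripper_width: 0.0517
```

Call:
jog_arm(plan=[[3,[0.045,0,0.09],[0,0,0]],[3,[0.09,0,0.18],[0,0,0]],[3,[0.09,0,0.18],[0,0,0]]])

```text
clock: 17.27
position: [0.6452, 0.0929, 0.1409]
eef_rot: [[-0.81, -0.417, 0.413], [-0.372, 0.909, 0.188], [-0.453, -0.001, -0.891]]
force: [-7.7, -3.2, 8.2]
gripper_width: 0.052
```

Call:
jog_arm(plan=[[3,[0.045,0,0.09],[0,0,0]],[3,[0.09,0,0.18],[0,0,0]],[3,[0.09,0,0.18],[0,0,0]]])

```text
clock: 17.65
position: [0.6452, 0.0928, 0.1394]
eef_rot: [[-0.81, -0.417, 0.413], [-0.372, 0.909, 0.187], [-0.454, -0.002, -0.891]]
force: [-5.2, -2.2, 5.1]
gripper_width: 0.0517
```

```bash
OMP_NUM_THREADS=1 python3 - <<'E'
from h import *
s=st(); F=np.array(s["force"]); print("entry",entry(s),"F u,y,z",F@U,F@Yv,F[2])
E
```

```text
17.65 [0.6452 0.0928 0.1394] F [-5.24 -2.21  5.15] w 0.0517372771320895
[[-0.8098, -0.4166, 0.4132], [-0.3721, 0.9091, 0.1873], [-0.4537, -0.0021, -0.8911]] [ 0.561  0.564 -0.948  2.008  0.914  0.441  1.028]
entry [-0.0004  0.0002  0.1706] F u,y,z -5.686375210741234 0.18161199472690434 5.14943882861637
```

Call:
jog_arm(plan=[[3,[0.055,0,0.085],[0,0,0]],[3,[0.1,0,0.175],[0,0,0]],[3,[0.1,0,0.175],[0,0,0]]])

```text
clock: 18.02
position: [0.6452, 0.0928, 0.1376]
eef_rot: [[-0.81, -0.417, 0.414], [-0.372, 0.909, 0.187], [-0.454, -0.002, -0.891]]
force: [-2.9, -1.6, 1.4]
gripper_width: 0.052
```

Call:
jog_arm(plan=[[3,[0.055,0,0.085],[0,0,0]],[3,[0.1,0,0.175],[0,0,0]],[3,[0.1,0,0.175],[0,0,0]]])

```text
clock: 18.4
position: [0.6451, 0.0927, 0.1353]
eef_rot: [[-0.81, -0.417, 0.413], [-0.372, 0.909, 0.187], [-0.454, -0.002, -0.891]]
force: [-0.0, -0.1, -1.5]
gripper_width: 0.0518
```

```bash
OMP_NUM_THREADS=1 python3 - <<'E'
from h import *
s=st(); F=np.array(s["force"]); print("entry",entry(s),"F u,y,z",F@U,F@Yv,F[2])
E
```

```text
18.4 [0.6451 0.0927 0.1353] F [-0.01 -0.13 -1.51] w 0.05179335960633572
[[-0.8097, -0.4166, 0.4134], [-0.3721, 0.9091, 0.1873], [-0.4538, -0.0021, -0.8911]] [ 0.552  0.567 -0.937  2.011  0.925  0.433  1.017]
entry [-0.0005  0.0002  0.1665] F u,y,z -0.06293225810170694 -0.1193767401679939 -1.5052055888329035
```

Call:
jog_arm(plan=[[3,[0.045,0,0.09],[0,0,0]],[3,[0.07,0,0.134],[0,0,0]],[3,[0.07,0,0.134],[0,0,0]]])

```text
clock: 18.77
position: [0.6451, 0.0927, 0.1336]
eef_rot: [[-0.81, -0.416, 0.413], [-0.372, 0.909, 0.187], [-0.454, -0.002, -0.891]]
force: [1.1, 0.8, -2.7]
gripper_width: 0.052
```

```bash
OMP_NUM_THREADS=1 python3 - <<'E'
from h import *
s=st(); F=np.array(s["force"]); print("entry",entry(s),"F u,y,z",F@U,F@Yv,F[2])
E
```

```text
18.775 [0.6451 0.0927 0.1336] F [ 1.07  0.75 -2.73] w 0.051983282304802106
[[-0.8098, -0.4165, 0.4131], [-0.3719, 0.9091, 0.1874], [-0.4537, -0.0019, -0.8912]] [ 0.549  0.569 -0.932  2.012  0.929  0.43   1.013]
entry [-0.0005  0.0001  0.1648] F u,y,z 1.2821683485825504 0.24003764128245908 -2.7267268318970213
```

Call:
jog_arm(plan=[[3,[0.045,0,0.09],[0,0,0]],[3,[0.045,0,0.09],[0,0,0]],[3,[0.045,0,0.09],[0,0,0]]])

```text
clock: 19.15
position: [0.6453, 0.0926, 0.1328]
eef_rot: [[-0.81, -0.416, 0.414], [-0.372, 0.909, 0.187], [-0.454, -0.002, -0.891]]
force: [-3.0, -1.0, 2.8]
gripper_width: 0.0515
```

Call:
jog_arm(plan=[[3,[0.045,0,0.09],[0,0,0]],[3,[0.045,0,0.09],[0,0,0]],[3,[0.045,0,0.09],[0,0,0]]])

```text
clock: 19.52
position: [0.6453, 0.0927, 0.1326]
eef_rot: [[-0.809, -0.416, 0.414], [-0.372, 0.909, 0.187], [-0.454, -0.003, -0.891]]
force: [-8.7, -3.9, 11.3]
gripper_width: 0.0518
```

```bash
OMP_NUM_THREADS=1 python3 - <<'E'
from h import *
s=st(); F=np.array(s["force"]); print("entry",entry(s),"F u,y,z",F@U,F@Yv,F[2])
p,d,m=grab("side"); P=pts(d,m); Q=np.dstack([(P-O)@U,(P-O)@Yv,P[...,2]])
k=(Q[...,0]>-.008)&(Q[...,0]<-.0)&(Q[...,2]>.2)&(Q[...,2]<.3)&(abs(Q[...,1])<.024); print(k.sum(),np.percentile(Q[k],[2,50,98],axis=0))
save(cv2.resize(p[180:290,120:260],None,fx=5,fy=5,interpolation=cv2.INTER_CUBIC),"down_side")
E
```

```text
19.525 [0.6453 0.0927 0.1326] F [-8.67 -3.87 11.32] w 0.05175170275535369
[[-0.8093, -0.4165, 0.4143], [-0.3723, 0.9091, 0.1867], [-0.4544, -0.0032, -0.8908]] [ 0.545  0.569 -0.928  2.013  0.934  0.427  1.008]
entry [-0.0004  0.      0.1638] F u,y,z -9.49283846173002 0.09475965868334144 11.318248297904198
23 [[-0.0012 -0.0156  0.2035]
 [-0.0005  0.0042  0.2126]
 [-0.      0.0171  0.215 ]]
```

View pics/down_side.png

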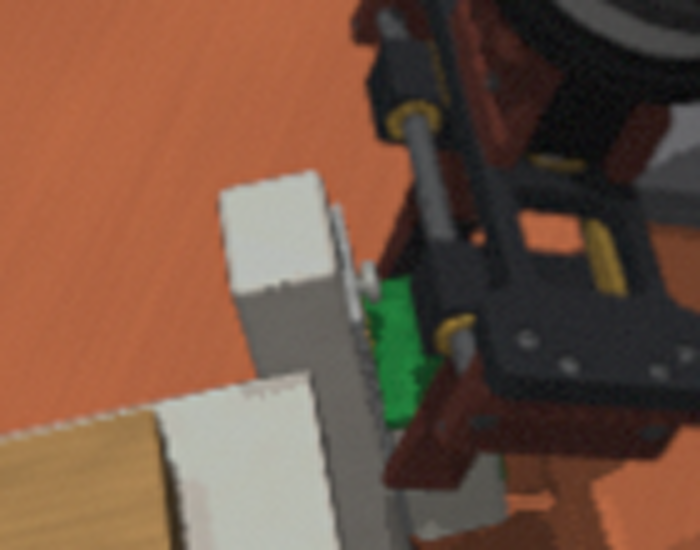

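The pull rose steeply at the seat (about 13 N beyond the weight) after a 20 mm descent past the catch, so the logger is home. I relax the pull, open and retreat.

Call:
jog_arm(plan=[[3,[0,0,0],[0,0,0]],[3,[-0.02,0,-0.04],[0,0,0]],[5.3,[-0.02,0,-0.04],[0,0,0]],[6,[-0.02,0,-0.04],[0,0,0]],[8.78,[-0.02,0,-0.04],[0,0,0]],[8.78,[-0.02,0,-0.04],[0,0,0]],[8.78,[-0.02,0,-0.04],[0,0,0]],[8.78,[-0.02,0,-0.04],[0,0,0]]])

```text
clock: 20.58
position: [0.6453, 0.0926, 0.1331]
eef_rot: [[-0.809, -0.416, 0.414], [-0.372, 0.909, 0.187], [-0.454, -0.003, -0.891]]
force: [1.0, 0.3, 1.1]
gripper_width: 0.0873
```

Call:
jog_arm(plan=[[8.78,[0.5,0,-1],[0,0,0]],[8.78,[1.5,0,-3],[0,0,0]],[8.78,[3,0,-6],[0,0,0]],[8.78,[5,0,-9],[0,0,0]],[8.78,[7,0,-12],[0,0,0]],[8.78,[7,0,-12],[0,0,0]],[8.78,[7,0,-12],[0,0,0]]])

```text
clock: 21.45
position: [0.5393, 0.044, 0.2083]
eef_rot: [[-0.809, -0.416, 0.415], [-0.372, 0.909, 0.186], [-0.455, -0.004, -0.891]]
force: [0.8, -0.1, -0.3]
gripper_width: 0.0877
```

```bash
OMP_NUM_THREADS=1 python3 - <<'E'
from h import *
s=st()
p,d,m=grab("side"); P=pts(d,m); Q=np.dstack([(P-O)@U,(P-O)@Yv,P[...,2]])
hsv=cv2.cvtColor(p,cv2.COLOR_RGB2HSV); k=(hsv[...,0]>45)&(hsv[...,0]<85)&(hsv[...,1]>150)&(Q[...,0]>-.1)&(Q[...,0]<0)&(abs(Q[...,1])<.06)
q=Q[k]; print("green",k.sum(),np.percentile(q,[2,50,98],axis=0))
k=(Q[...,0]>-.006)&(Q[...,0]<.0005)&(Q[...,2]>.216)&(Q[...,2]<.24)&(abs(Q[...,1])<.03); q=Q[k]; print("tab",len(q),q.mean(0),q.min(0),q.max(0))
save(cv2.resize(p[170:310,110:290],None,fx=4,fy=4,interpolation=cv2.INTER_CUBIC),"end_side")
E
```

```text
21.45 [0.5393 0.044  0.2083] F [ 0.8  -0.11 -0.32] w 0.08766127978553873
[[-0.8091, -0.4159, 0.4151], [-0.372, 0.9094, 0.1861], [-0.4549, -0.0039, -0.8905]] [ 1.046  0.382 -1.332  2.168  0.608  0.469  1.33 ]
green 518 [[-0.0328 -0.0212  0.1503]
 [-0.0192  0.006   0.153 ]
 [-0.005   0.027   0.155 ]]<stdin>:6: RuntimeWarning: Mean of empty slice.
  ret = um.true_divide(
Traceback (most recent call last):
ValueError: zero-size array to reduction operation minimum which has no identity
```

```bash
OMP_NUM_THREADS=1 python3 - <<'E'
from h import *
p,d,m=grab("side"); P=pts(d,m); Q=np.dstack([(P-O)@U,(P-O)@Yv,P[...,2]])
k=(Q[...,0]>-.007)&(Q[...,0]<.0005)&(Q[...,2]>.16)&(Q[...,2]<.205)&(abs(Q[...,1])<.03); q=Q[k]; print("tab",len(q),q.mean(0),q.min(0),q.max(0))
hsv=cv2.cvtColor(p,cv2.COLOR_RGB2HSV); k=(hsv[...,0]>45)&(hsv[...,0]<85)&(hsv[...,1]>150)&(Q[...,2]>.147)&(Q[...,0]>-.1)&(Q[...,0]<0)&(abs(Q[...,1])<.06)
q=Q[k]; A=np.c_[q[:,:2],np.ones(len(q))]; print("top plane slopes",np.linalg.lstsq(A,q[:,2],rcond=None)[0])
save(cv2.resize(p[170:310,110:290],None,fx=4,fy=4,interpolation=cv2.INTER_CUBIC),"end_side")
E
```

```text
tab 130 [-0.0025  0.0093  0.1883] [-0.0069 -0.0211  0.1604] [0.0005 0.0239 0.2049]
top plane slopes [-0.0038 -0.0131  0.153 ]
```

View pics/end_side.png

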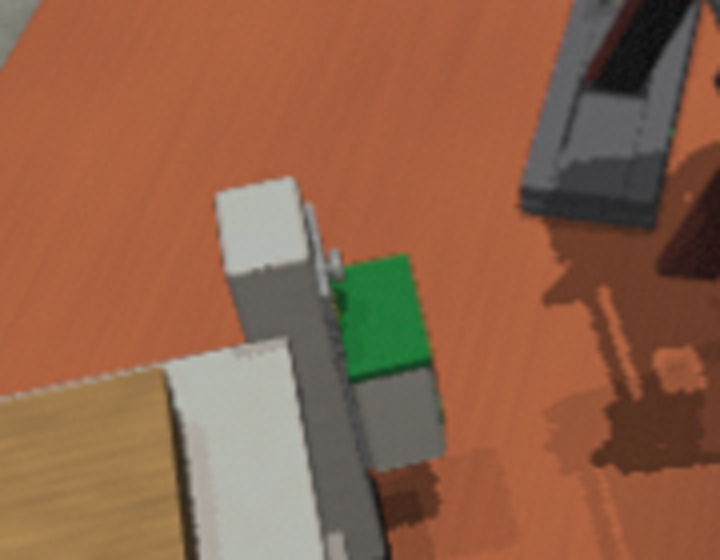

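The logger hangs level on the upright (tilt under 1°), its plate flat on the face at (320,250), and the hand is clear. Handing in.

```bash
python3 -c "
from workcell import robot
print(robot.state()['force']); print(robot.finish_job())"
```

```text
[ 0.00644515  1.3369335  -0.15573094]
the job is handed in; nothing more can be done
None
```

The green-banded logger is hanging by its keyhole on the rack's screw. I released it, backed the hand clear and handed the job in at about 21.5 s of the 61 s.

**What happened:**
- **First grasp attempt:** it stopped short, without contact, because joints 5 and 6 reached their limits. I backed out, brought the arm round to the opposite posture and then gripped the logger cleanly.
- **Finding the hole:** the round hole went over the screw head on the first approach, with no force on the head. The plate then met the upright with about 6 N.
- **Pulling down:** the upward force on the hand peaked at about 8 N, roughly 10 N above the hanging-weight reading, and fell away. After 20 mm in total it rose steeply to about 11 N, so I stopped there and let go.

**Last checks:**
- **Position:** the top face sits at z = 0.153 m, which puts the seat at about 0.183 m, or 7 mm below the slot's middle. The plate is flat on the upright, and the hand put it within about 1 mm of centre.
- **Tilt:** the top is level to under 1°.
- **Hand clear:** the force on the hand is down to noise.

**Not confirmed:**
- **Catch:** I had no direct reading of it. That it snapped past the screw is inferred from the drop in pull followed by the hard stop.
- **Catch timing:** the force peak came about 2 mm earlier in the pull than I had worked out, even allowing for the screw sitting 2 mm lower than my aim. I can't explain that.
- **Other objects:** I did not re-measure the red logger, the carton or the screwdriver at the end, but nothing I felt or saw suggests they were touched.

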